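# Lever a stuck filter module out of its test socket

## Robot

A 6-joint arm with a two-finger parallel gripper is mounted at the origin on a cart in front of the work surface, level with it; the furniture and walls round the work are solid. World frame = base frame: x ahead of the robot, y to its left, z up, the work surface at z = 0. Lengths are in m, angles in rad, forces in N, time in s.
With the tool pointing down it reaches from about 0.25 to 0.725 m from the base axis. Payload 4 kg.
Tool frame: the origin (TCP) lies between the finger pads; the fingertips stand 11 mm ahead of it and the grasp point (between the pads) lies 8 mm behind it (bot.tip_extent is the distance from the TCP to the fingertips, in m); z points along the fingers, y is the line along which they close (so a half turn about z gives the same grasp; the last joint's range is limited). The gripper opens to 85 mm and grips with 20 to 120 N. Pads are 22 mm wide; open, the fingers measure 114 mm over their backs; the gripper's body (76 mm by 85 mm) begins 54 mm behind the grasp point. The pads swing forward as they close: fully open they stand 13 mm farther back than shut.
Start: joints at [-1.237, 0.241, 0.005, 1.335, 0, 1.571], TCP at [0.164, -0.472, 0.207] pointing down, gripper open.
Joint ranges: [-2.72, 2.72], [-1.05, 1.87], [-1.09, 1.28], [-1.99, 2.15], [-1.42, 1.44], [-3.14, 3.14]. Speed limits (rad/s): [2.79, 2.79, 3.14, 3.14, 3.14, 3.14].

## Interface

Orientations are given as a unit quaternion [x, y, z, w].
In Python, from workcell import bot gives the robot as it stands. The module is installed in compiled form; this text tells all that it offers.
- The arm moves only by the tool drive_tool, never from a script. Its argument "rows" is a list of rows, each an object of numbers: "dx", "dy", "dz": the shift along the tool's x, y, z in units of 50 mm (1.0 is 50 mm); "wx", "wy", "wz": the turn, a rotation vector about the tool's x, y, z in units of 5 degrees (1.0 is 5 degrees); "hand": the finger opening in mm, from 0 to 85.4. A call has 1 to 20 rows; each row is the pose to reach, as a shift and turn from the pose commanded when the call began, along the tool's axes at that moment; what a row does not reach only later rows make up. A row lasts 1/10 s, in which the tool goes at most 50 mm and 8.59 degrees, less where a joint would pass 70% of its speed; a pose out of reach is approached as far as the arm can. A call with a gripper value outside its range is refused whole. The fingers move at their own pace and stop on an object; the grip force is fixed at half the most. Time passes only in rows, so rows that repeat a pose let the fingers close. It gives the time, the measured TCP pose, the force, the opening and the grip force at its end, in the units of the state.
- bot.get_obs(): the state, without advancing time (a new reading comes with each control period).
- bot.camera(name): name is "side" or "top" or "wrist"; returns the picture (400x640x3 uint8, red, green, blue); there is no depth.
- bot.get_calibration(name): a dict with "vfov" (degrees; the focal length in pixels is half the picture's height over the tangent of half this angle, whatever the lens; pixels are square), "cx", "cy" (the principal point, pixels), "origin" and "rotation" of the camera in the world; the wrist camera has in their place "mount" (4x4, takes a point from camera to tool coordinates, whose origin is the TCP and whose axes are the flange's). Camera axes: x right, y up, looking along -z (the intrinsics and any distortion apply to the point x, -y, -z); pixel columns grow to the right and rows downward; lengths in m; the calibration is good to about 2 mm. A picture is of the moment at which its call begins: read the wrist's pose just before it. get_calibration takes no time and is no camera call.
- bot.job_done(): hands the job in; it is judged then, once.
Trained networks look in the newest picture that a camera, given by its name, has taken for a name from the list of things; names that differ only in an ending like _2 or _b are one class to them, and where a whole thing is asked for, a point or a joint stands for the part that bears it (a point fixed in the world has none). Each returns a list of dicts, best first, with "score" (0 to 1); they miss things now and then, are a little off and sometimes report something else, mostly with a low value. They report only what shows in the picture. A call takes as long as a camera call. They do not tell look-alikes from the thing itself.
- bot.look_for(camera, thing): "extent" ([centre column, centre row, width, height] in pixels, round what is visible of it).
- bot.outline_of(camera, thing): "region" (400x640 bool, what is visible of it) and "extent" ([centre column, centre row, width, height] in pixels, round what is visible of it).
The state is a dict: "clock": time; "joint_pos": joint angles; "joint_vel": joint speeds; "tau": joint torques, N m; "eef_pos": TCP position; "tool_rot": TCP orientation; "ft_force": force on the tool from outside, world axes, zero at the start; "ft_torque": the same for the moment, N m; "grip_width": finger opening in m; "grasp_force": force on a finger pad.
Only numpy, scipy, OpenCV 4.12 (cv2) and the standard library are available. Lean on these libraries where they do the work, as an engineer would, in place of code of your own. Each camera call takes 0.05 s, during which the arm holds its last target. There are 200 camera calls.

## Task

The blue-topped filter module is stuck in its test socket: take the red-handled screwdriver, put its shaft across the steel cross bar in front of the socket with the tip under the module's front lip, and lever the lip up about a centimetre so that the module comes loose; do not touch the module with the gripper before that. Then lay the screwdriver down on the bench mat (not in the tray), lift the module out by its blue top and set it upright, without dropping it, fully inside the grey tray; leave the other things on the bench where they are.

Things in the scene. Friction and masses are not known exactly. Their poses are not given: they have to be found in the camera images.
- red_driver: red-handled screwdriver, 157 mm, loose, on the mat, tip pointing to the robot's left within 35 degrees. Origin on the mat below its middle; long axis its own y, 9 mm above the origin: round red handle, 18 mm diameter, y = -10 to 70 mm; steel shaft, 4.4 mm diameter, from there to the tip at y = -78 mm.
- driver_tip (a point): the end of that screwdriver's shaft, on its axis
- socket: test socket bolted to the bench: aluminium head 76x84 mm, rim 95 mm high, on a base plate (x -50 to 75, y +-60 mm). Origin on the bench below the pocket's middle; x from its front (cross bar, facing the robot's right) to its back. Pocket 60x40 mm, floor at 70 mm. Two sprung contacts press the module's sides with about 8 N each: friction holds it, seated or partly raised.
- fulcrum: the fulcrum: fixed round steel cross bar, 6 mm diameter, along the socket's y, held by two arms (inner faces 60 mm apart, tops 2 mm above the bar's top) in front of the socket. Origin at its centre, 82 mm above the bench, at x = -72 mm in the socket's frame. The bench before it is clear.
- fulcrum_top (a point): middle of the bar's top, 85 mm above the bench, 20 mm in front of the lip's edge, 10 mm lower than the lip's underside; the socket's front wall is 38 mm beyond the bar's middle, 18 mm of lip hang free. With the tip 31 mm past the bar the driver must slope some 22 degrees, handle down, to raise the lip 7 mm, 28 degrees for 10 mm.
- module: filter module, about 100 g, stuck in the socket: silver body 52x36x20 mm (x +-26 mm) under a blue top plate (x -52 to 32, y +-23, z 20 to 30 mm), on it two brass connectors 11 mm tall at x = -22 and 18 mm. Origin: centre of the body's underside, 75 mm above the bench when seated; axes as the socket's. The plate then rests on the rim, its sides free.
- module_lip (a point): middle of the front lower edge of the blue top plate (the lip), at [-52, 0, 20] mm in the module's frame
- module_cap (a point): centre of the height of the blue top plate above the body's middle, at [0, 0, 25] mm in the module's frame: a place to grip, 46 mm wide along y
- lip_home (a point): fixed point of the socket where module_lip lies while the module is seated, 95 mm above the bench; axes as the socket's
- tray: grey open tray, fixed, 150 mm along its x, 140 mm along its y, 20 mm high, walls and floor 4 mm thick. Origin on the bench below its middle.
- tray_in (a point): centre of the tray's inner floor, 4 mm above the bench
- blue_driver: bystander: blue-handled screwdriver, 157 mm, lying on the mat; must stay where it is
- wrench: bystander: small torque wrench with a blue handle, 147 mm, lying on the mat; must stay where it is
- loupe: bystander: black loupe, a cone 42 mm wide and 34 mm tall; must stay where it is
- load_a: bystander: silver coaxial adapter standing upright, 19 mm wide, 35 mm tall; must stay where it is
- load_b: bystander: small black and gold coaxial adapter, 14x38x12 mm, lying; must stay where it is
- marker: bystander: marker pen with a red cap, 135 mm, lying; must stay where it is
- hex_key: bystander: black L-shaped hex key, 28x74x10 mm, lying; must stay where it is
Not all that is in view belongs to the job. Leave any green or turquoise look-alike of the module alone.

How it is judged:
By the outcome, as a careful person would: the job done as asked, in the order asked, and still so for the second after the job is handed in, with the robot touching nothing.
It also fails if it takes over 72 s, if anything falls off the work surface, if the arm or the gripper's body presses on something with over 40 N, if the wrist force passes 120 N, or if a joint passes its speed limit or range.

## Working session

There is one attempt and no reset: what is moved stays moved. The work goes in short steps, Python scripts to look and compute and a tool call to move; the robot and the scene stay as the last step left them, time stands still between calls to the robot, and variables do not carry over. Pictures are saved under pics/ and viewed, at most 10 in all, crops included, and the job is handed in when it is done.

Besides the shell and the picture viewer there is one more tool, called after ">>>" as a command line: name --argument value ..., lists and objects as JSON in quotes. drive_tool: Moves the arm, as the interface text tells. Its arguments: {"type":"object","properties":{"rows":{"type":"array","items":{"type":"object","properties":{"dx":{"type":"number"},"dy":{"type":"number"},"dz":{"type":"number"},"wx":{"type":"number"},"wy":{"type":"number"},"wz":{"type":"number"},"hand":{"type":"number"}}}}},"required":["rows"]}

```bash
mkdir -p pics
cat > h.py <<'E'
import numpy as np, cv2
from scipy.spatial.transform import Rotation as R
from workcell import bot
def cam(name):
    c=bot.get_calibration(name); o=bot.get_obs()
    f=200/np.tan(np.radians(c['vfov'])/2)
    if 'mount' in c:
        T=np.eye(4);T[:3,:3]=R.from_quat(o['tool_rot']).as_matrix();T[:3,3]=o['eef_pos'];T=T@np.array(c['mount'])
        return f,c['cx'],c['cy'],T[:3,3],T[:3,:3],c
    return f,c['cx'],c['cy'],np.array(c['origin']),np.array(c['rotation']),c
def snap(name,fn=None):
    C=cam(name); im=bot.camera(name)
    if fn: cv2.imwrite('pics/'+fn,cv2.cvtColor(im,cv2.COLOR_RGB2BGR))
    return C,im
def px2w(C,u,v,z):
    f,cx,cy,o,Rm,_=C
    d=Rm@np.array([(u-cx)/f,-(v-cy)/f,-1.]); return o+d*(z-o[2])/d[2]
def w2px(C,p):
    f,cx,cy,o,Rm,_=C
    q=Rm.T@(np.asarray(p)-o); return np.array([cx+f*q[0]/-q[2],cy-f*q[1]/-q[2]])
E
python3 - <<'E'
from h import *
for n in ['top','side','wrist']:
    C,im=snap(n,n+'0.png'); print(n,C[5])
    for t in ['red_driver','socket','fulcrum','module','tray','blue_driver','wrench','marker']:
        print(t,[(np.round(d['extent']).tolist(),round(d['score'],2)) for d in bot.look_for(n,t)[:3]])
print(bot.get_obs())
E
```

```text
top {'vfov': 55.28442926142155, 'cx': 318.1275023325894, 'cy': 195.04780173051049, 'origin': array([0.38025137, 0.04983594, 1.20515307]), 'rotation': array([ 0.05801799, -0.07423347, -0.69733767,  0.71052339])}
red_driver [([422.0, 225.0, 27.0, 10.0], 0.66)]
socket [([292.0, 216.0, 47.0, 41.0], 0.78)]
fulcrum [([315.0, 211.0, -1.0, 13.0], 0.53), ([295.0, 209.0, 30.0, 15.0], 0.27)]
module [([348.0, 252.0, 27.0, 29.0], 0.92), ([301.0, 170.0, 16.0, 28.0], 0.9), ([295.0, 211.0, 25.0, 16.0], 0.89)]
tray [([227.0, 224.0, 49.0, 53.0], 0.68)]
blue_driver [([217.0, 168.0, 32.0, 4.0], 0.59)]
wrench []
marker [([227.0, 178.0, 30.0, 4.0], 0.55)]
side {'vfov': 57.008067746923146, 'cx': 313.0476203910222, 'cy': 194.1007351462523, 'origin': array([ 0.43017785, -0.7706986 ,  0.85054063]), 'rotation': array([ 0.39774882, -0.04388541, -0.08400085,  0.91258633])}
red_driver [([311.0, 304.0, 28.0, 49.0], 0.7)]
socket [([295.0, 194.0, 40.0, 43.0], 0.7)]
fulcrum []
module [([269.0, 241.0, 31.0, 22.0], 0.93), ([293.0, 179.0, 18.0, 20.0], 0.66), ([340.0, 196.0, 25.0, 11.0], 0.55)]
tray [([281.0, 161.0, 42.0
[... 737 characters left out ...]
': array([-1.23695752e+00,  2.40611912e-01,  4.99355004e-03,  1.33518333e+00,
        2.04212410e-05,  1.57080803e+00]), 'joint_vel': array([-4.59181750e-04, -2.69134640e-04,  5.88109468e-05,  5.77744747e-04,
        1.93503661e-03, -4.96625831e-05]), 'tau': array([-6.36056138e-04, -3.72211647e+01,  2.52691501e+01,  1.10650093e-03,
       -2.04003859e-04, -2.28867549e-06]), 'eef_pos': array([ 0.1638434 , -0.4723962 ,  0.20699804]), 'tool_rot': array([ 9.86102244e-01,  1.66139593e-01,  9.62328911e-06, -4.33997776e-06]), 'ft_force': array([ 0.11216616, -0.91628866, -0.97438693]), 'ft_torque': array([ 0.04096794, -0.01666591, -0.05036025]), 'grasp_force': 0.0, 'grip_width': 0.08561115657090385}
```

```bash
sed -i "s/np.array(c\['rotation'\])/R.from_quat(c['rotation']).as_matrix()/" h.py
python3 - <<'E'
from h import *
t=cv2.imread('pics/top0.png')[120:300,180:470]; s=cv2.imread('pics/side0.png')[130:340,180:430]
cv2.imwrite('pics/t1.png',cv2.resize(t,None,fx=2.75,fy=2.75,interpolation=cv2.INTER_CUBIC))
cv2.imwrite('pics/s1.png',cv2.resize(s,None,fx=2.8,fy=2.8,interpolation=cv2.INTER_CUBIC))
C=cam('top'); print([px2w(C,*p).round(3) for p in [(422,225,.01),(292,216,.095),(295,211,.105),(227,224,.01),(301,170,.03),(348,252,.03)]])
E
```

```text
[array([ 0.518, -0.306,  0.01 ]), array([0.527, 0.101, 0.095]), array([0.54 , 0.093, 0.105]), array([0.509, 0.307, 0.01 ]), array([0.683, 0.08 , 0.03 ]), array([ 0.428, -0.069,  0.03 ])]
```

View pics/t1.png

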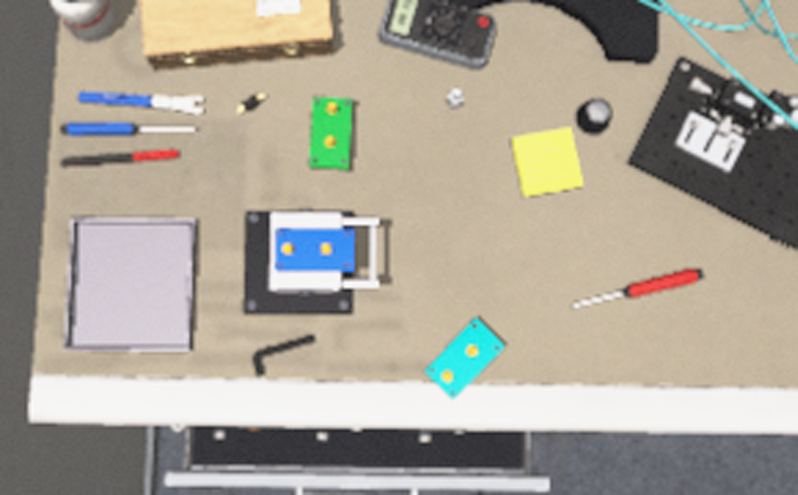

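View pics/s1.png

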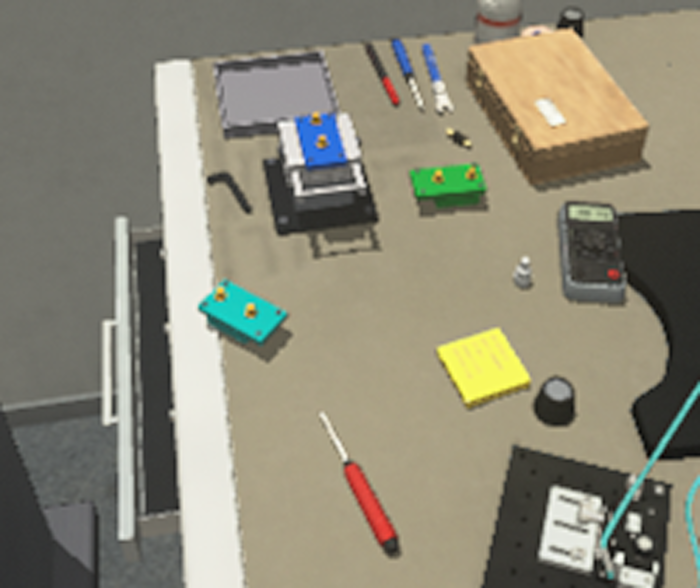

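```bash
cat >> h.py <<'E'
def plan(p,yaw,pitch=0,roll=0):
    """tool x horizontal heading yaw(deg); tool z down; then pitch about tool y (deg)"""
    o=bot.get_obs(); R0=R.from_quat(o['tool_rot'])
    a=np.radians(yaw); x=np.array([np.cos(a),np.sin(a),0]); z=np.array([0,0,-1.]); y=np.cross(z,x)
    Rt=R.from_matrix(np.c_[x,y,z])*R.from_rotvec([np.radians(roll),0,0])*R.from_rotvec([0,np.radians(pitch),0])
    d=R0.inv().apply(np.array(p)-o['eef_pos'])/.05; w=np.degrees((R0.inv()*Rt).as_rotvec())/5
    print('d',d.round(3),'w',w.round(3),'rows>=',np.ceil(max(np.abs(d).max(),np.abs(w).max()*5/8.59)*1.3))
    return d,w
E
python3 - <<'E'
from h import *
C=cam('top'); s=lambda x,y,z:px2w(C,180+x/2.75,120+y/2.75,z)
t=s(575,305,.009);e=s(702,273,.009);print(t,e,np.linalg.norm(e-t)); d=t-e; yaw=np.degrees(np.arctan2(d[1],d[0])); print(yaw)
# socket: plate corners
for q in [(245,212,.005),(352,212,.005),(352,312,.005),(245,312,.005),(270,290,.095),(355,230,.105),(355,270,.105),(388,222,.08),(374,222,.085),(374,287,.085)]: print(q,s(*q).round(4))
for q in [(68,218),(197,218),(195,350),(67,348)]: print('tray',s(*q,.02).round(4))
mid=(t+e)/2; ax=d/np.linalg.norm(d)
g=mid-ax*.03; print('grip',g); print(bot.tip_extent)
plan([g[0],g[1],.2],yaw)
E
```

```text
[ 0.49709429 -0.20111007  0.009     ] [ 0.53681932 -0.34911149  0.009     ] 0.15324000484113068
105.02462285413948
(245, 212, 0.005) [0.5981 0.1802 0.005 ]
(352, 212, 0.005) [0.6007 0.0563 0.005 ]
(352, 312, 0.005) [0.4847 0.0538 0.005 ]
(245, 312, 0.005) [0.4824 0.1756 0.005 ]
(270, 290, 0.095) [0.4985 0.1407 0.095 ]
(355, 230, 0.105) [0.563  0.0522 0.105 ]
(355, 270, 0.105) [0.5203 0.0513 0.105 ]
(388, 222, 0.08) [0.5767 0.0165 0.08  ]
(374, 222, 0.085) [0.5755 0.0318 0.085 ]
(374, 287, 0.085) [0.5049 0.0306 0.085 ]
tray [0.5842 0.3791 0.02  ]
tray [0.5873 0.2329 0.02  ]
tray [0.4378 0.2279 0.02  ]
tray [0.4375 0.3698 0.02  ]
grip [ 0.52473383 -0.30408521  0.009     ]
0.011
d [ 7.922 -0.815  0.14 ] w [  0.    -0.   -17.18] rows>= 13.0
```

>>> drive_tool --rows '[{"dx":7.92,"dy":-0.81,"wz":-17.2},{"dx":7.92,"dy":-0.81,"wz":-17.2},{"dx":7.92,"dy":-0.81,"wz":-17.2},{"dx":7.92,"dy":-0.81,"wz":-17.2},{"dx":7.92,"dy":-0.81,"wz":-17.2},{"dx":7.92,"dy":-0.81,"wz":-17.2},{"dx":7.92,"dy":-0.81,"wz":-17.2},{"dx":7.92,"dy":-0.81,"wz":-17.2},{"dx":7.92,"dy":-0.81,"wz":-17.2},{"dx":7.92,"dy":-0.81,"wz":-17.2},{"dx":7.92,"dy":-0.81,"wz":-17.2},{"dx":7.92,"dy":-0.81,"wz":-17.2},{"dx":7.92,"dy":-0.81,"wz":-17.2},{"dx":7.92,"dy":-0.81,"wz":-17.2}]'

```text
invalid input at $.rows[0]: expected keys dx, dy, dz, wx, wy, wz, hand
```

Run:
```python
from h import *
C,im=snap('wrist','w1.png')
print(bot.get_obs()['joint_pos'].round(2))
r=bot.outline_of('wrist','red_driver'); 
for q in r[:1]:
    print(q['score'],q['extent'])
    vs,us=np.nonzero(q['region'])
    P=np.array([px2w(C,u,v,.009) for u,v in zip(us,vs)]); c=P.mean(0); w,V=np.linalg.eigh(np.cov(P[:,:2].T)); a=V[:,1]; a*=np.sign(a[1])
    print('axis',np.degrees(np.arctan2(a[1],a[0]))); pr=(P[:,:2]-c[:2])@a; print(c,pr.min(),pr.max(),c[:2]+a*pr.max())
```

```text
[-1.24  0.24  0.    1.34 -0.    1.57]
```

View pics/w1.png

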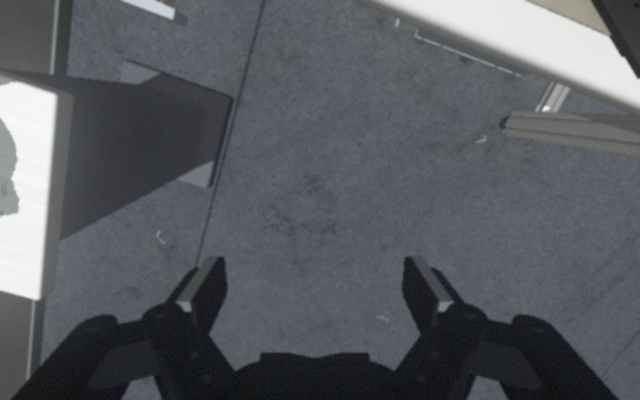

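The move was refused because every row needs all seven keys. The picture therefore shows only the floor, with the open fingers at the bottom (about 215,270 and 415,270).

>>> drive_tool --rows '[{"dx":7.92,"dy":-0.81,"dz":0.14,"wx":0,"wy":0,"wz":-17.2,"hand":50},{"dx":7.92,"dy":-0.81,"dz":0.14,"wx":0,"wy":0,"wz":-17.2,"hand":50},{"dx":7.92,"dy":-0.81,"dz":0.14,"wx":0,"wy":0,"wz":-17.2,"hand":50},{"dx":7.92,"dy":-0.81,"dz":0.14,"wx":0,"wy":0,"wz":-17.2,"hand":50},{"dx":7.92,"dy":-0.81,"dz":0.14,"wx":0,"wy":0,"wz":-17.2,"hand":50},{"dx":7.92,"dy":-0.81,"dz":0.14,"wx":0,"wy":0,"wz":-17.2,"hand":50},{"dx":7.92,"dy":-0.81,"dz":0.14,"wx":0,"wy":0,"wz":-17.2,"hand":50},{"dx":7.92,"dy":-0.81,"dz":0.14,"wx":0,"wy":0,"wz":-17.2,"hand":50},{"dx":7.92,"dy":-0.81,"dz":0.14,"wx":0,"wy":0,"wz":-17.2,"hand":50},{"dx":7.92,"dy":-0.81,"dz":0.14,"wx":0,"wy":0,"wz":-17.2,"hand":50},{"dx":7.92,"dy":-0.81,"dz":0.14,"wx":0,"wy":0,"wz":-17.2,"hand":50},{"dx":7.92,"dy":-0.81,"dz":0.14,"wx":0,"wy":0,"wz":-17.2,"hand":50},{"dx":7.92,"dy":-0.81,"dz":0.14,"wx":0,"wy":0,"wz":-17.2,"hand":50},{"dx":7.92,"dy":-0.81,"dz":0.14,"wx":0,"wy":0,"wz":-17.2,"hand":50}]'

```text
clock: 2.85
eef_pos: [0.5244, -0.3048, 0.2002]
tool_rot: [0.609, 0.793, 0.0, 0.0]
ft_force: [0.1, 0.4, -0.2]
grip_width: 0.0499
grasp_force: 0.0
```

```bash
cat > drv.py <<'E'
from h import *
C,im=snap('wrist','w2.png')
o=bot.get_obs();print(o['joint_pos'].round(2),o['eef_pos'].round(4),o['clock'])
hsv=cv2.cvtColor(im,cv2.COLOR_RGB2HSV); m=((hsv[...,0]<8)|(hsv[...,0]>172))&(hsv[...,1]>150)&(hsv[...,2]>60)
n,l,st,_=cv2.connectedComponentsWithStats(m.astype(np.uint8)); i=1+np.argmax(st[1:,4]); print(st[i])
vs,us=np.nonzero(l==i)
P=np.array([px2w(C,u,v,.009) for u,v in zip(us,vs)]); c=P.mean(0); w,V=np.linalg.eigh(np.cov(P[:,:2].T)); a=V[:,1]; a=a*np.sign(a[1])
pr=(P[:,:2]-c[:2])@a
print('red yaw',np.degrees(np.arctan2(a[1],a[0])),'cent',c.round(4),'ext',pr.min().round(4),pr.max().round(4),'tip side end',c[:2]+a*pr.max())
r=bot.outline_of('wrist','red_driver')
for q in r[:2]: print(q['score'],np.round(q['extent']))
E
python3 drv.py
```

```text
[-0.53  0.46  0.3   1.41 -0.    0.78] [ 0.5244 -0.3048  0.2002] 2.9
[319 173   5  10  24]
red yaw 105.85284029739107 cent [ 0.535  -0.3089  0.009 ] ext -0.0051 0.006 tip side end [ 0.53334479 -0.3031512 ]
0.73 [322. 140.  16. 136.]
```

View pics/w2.png

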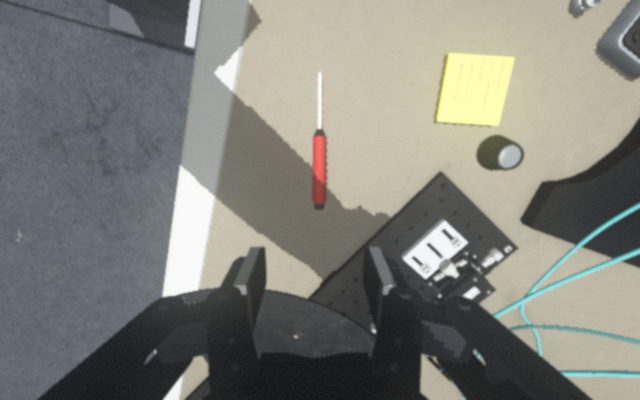

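The driver lies nearly vertical in this picture: tip at (320,71), handle from (320,131) to (319,208). An optics plate corner lies beyond the handle.

Run:
```python
from h import *
C=cam('wrist')
t=px2w(C,320,71,.009);f=px2w(C,320,130,.009);e=px2w(C,319,208,.009)
print(t,f,e,np.linalg.norm(t-e),np.linalg.norm(t-f)); d=t-e; yaw=np.degrees(np.arctan2(d[1],d[0])); print(yaw)
ax=d/np.linalg.norm(d); mid=(t+e)/2
print('axis lat/long in tool y of tcp:',w2px(C,[*bot.get_obs()['eef_pos'][:2],.0]))
g=mid-ax*.026; print('g',g); plan([g[0],g[1],.017],yaw); plan([g[0],g[1],.06],yaw)
```

```text
[ 0.50172958 -0.19461097  0.009     ] [ 0.51834814 -0.25498489  0.009     ] [ 0.5422857  -0.34663217  0.009     ] 0.15733799510655266 0.0626193799862996
104.93744571959307
axis lat/long in tool y of tcp: [313.88073848 170.80347327]
g [ 0.52870951 -0.29574297  0.009     ]
d [0.151 0.128 3.664] w [0.002 0.002 0.022] rows>= 5.0
d [0.151 0.128 2.804] w [0.002 0.002 0.022] rows>= 4.0
```

>>> drive_tool --rows '[{"dx":0.15,"dy":0.13,"dz":1,"wx":0,"wy":0,"wz":0,"hand":50},{"dx":0.15,"dy":0.13,"dz":2,"wx":0,"wy":0,"wz":0,"hand":50},{"dx":0.15,"dy":0.13,"dz":2.8,"wx":0,"wy":0,"wz":0,"hand":50},{"dx":0.15,"dy":0.13,"dz":3.3,"wx":0,"wy":0,"wz":0,"hand":50},{"dx":0.15,"dy":0.13,"dz":3.6,"wx":0,"wy":0,"wz":0,"hand":50},{"dx":0.15,"dy":0.13,"dz":3.73,"wx":0,"wy":0,"wz":0,"hand":50},{"dx":0.15,"dy":0.13,"dz":3.73,"wx":0,"wy":0,"wz":0,"hand":50},{"dx":0.15,"dy":0.13,"dz":3.73,"wx":0,"wy":0,"wz":0,"hand":10},{"dx":0.15,"dy":0.13,"dz":3.73,"wx":0,"wy":0,"wz":0,"hand":10},{"dx":0.15,"dy":0.13,"dz":3.73,"wx":0,"wy":0,"wz":0,"hand":10},{"dx":0.15,"dy":0.13,"dz":3.73,"wx":0,"wy":0,"wz":0,"hand":10},{"dx":0.15,"dy":0.13,"dz":3.73,"wx":0,"wy":0,"wz":0,"hand":10},{"dx":0.15,"dy":0.13,"dz":3.73,"wx":0,"wy":0,"wz":0,"hand":10},{"dx":0.15,"dy":0.13,"dz":3.73,"wx":0,"wy":0,"wz":0,"hand":10}]'

```text
clock: 4.35
eef_pos: [0.529, -0.2954, 0.0135]
tool_rot: [0.608, 0.794, -0.0, -0.0]
ft_force: [-0.1, -0.2, 0.4]
grip_width: 0.0098
grasp_force: 0.0
```

Run:
```python
from h import *
snap('wrist','w3.png')
C,im=snap('side','s2.png')
cv2.imwrite('pics/s2.png',cv2.resize(cv2.cvtColor(im,cv2.COLOR_RGB2BGR)[250:360,230:400],None,fx=4,fy=4,interpolation=cv2.INTER_CUBIC))
a=cv2.imread('pics/w3.png'); b=cv2.imread('pics/s2.png')
cv2.imwrite('pics/c3.png',np.vstack([cv2.resize(a,(480,300)),cv2.resize(b,(480,300))]))
```

```text
(no output)
```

View pics/c3.png

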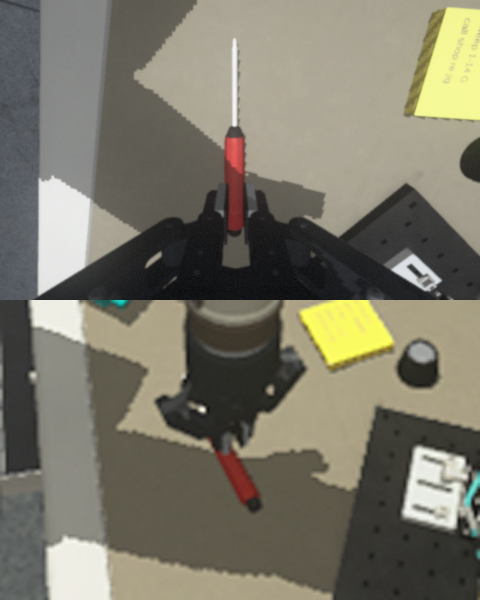

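Run:
```python
import cv2
a=cv2.imread('pics/w3.png')[150:350,230:400]
cv2.imwrite('pics/c4.png',cv2.resize(a,None,fx=3,fy=3,interpolation=cv2.INTER_CUBIC))
```

```text
(no output)
```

View pics/c4.png

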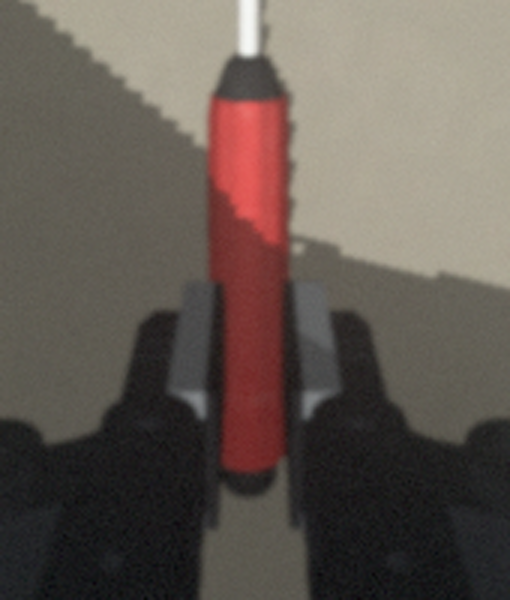

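The handle is between the pads, with small gaps at about (217,340) and (290,340) of the crop. I'll close further.

>>> drive_tool --rows '[{"dx":0,"dy":0,"dz":0,"wx":0,"wy":0,"wz":0,"hand":5},{"dx":0,"dy":0,"dz":0,"wx":0,"wy":0,"wz":0,"hand":0},{"dx":0,"dy":0,"dz":0,"wx":0,"wy":0,"wz":0,"hand":0},{"dx":0,"dy":0,"dz":0,"wx":0,"wy":0,"wz":0,"hand":0},{"dx":0,"dy":0,"dz":0,"wx":0,"wy":0,"wz":0,"hand":0}]'

```text
clock: 4.95
eef_pos: [0.529, -0.2955, 0.0135]
tool_rot: [0.608, 0.794, -0.0, -0.0]
ft_force: [0.5, 0.5, 0.6]
grip_width: 0.0001
grasp_force: 0.0
```

>>> drive_tool --rows '[{"dx":0,"dy":0,"dz":0,"wx":0,"wy":0,"wz":0,"hand":50},{"dx":0,"dy":0,"dz":0,"wx":0,"wy":0,"wz":0,"hand":50},{"dx":0,"dy":0,"dz":0,"wx":0,"wy":0,"wz":0,"hand":50},{"dx":0,"dy":0,"dz":0,"wx":0,"wy":0,"wz":0,"hand":50},{"dx":0,"dy":0,"dz":0,"wx":0,"wy":0,"wz":0,"hand":50},{"dx":0,"dy":0,"dz":-1,"wx":0,"wy":0,"wz":0,"hand":50},{"dx":0,"dy":0,"dz":-1.5,"wx":0,"wy":0,"wz":0,"hand":50},{"dx":0,"dy":0,"dz":-1.5,"wx":0,"wy":0,"wz":0,"hand":50}]'

```text
clock: 5.75
eef_pos: [0.5322, -0.2972, 0.0936]
tool_rot: [0.608, 0.794, 0.001, 0.005]
ft_force: [0.6, -0.7, 0.6]
grip_width: 0.0501
grasp_force: 0.0
```

```bash
cat > drv.py <<'E'
from h import *
C,im=snap('wrist','w4.png')
o=bot.get_obs();print(o['eef_pos'].round(4),o['clock'],o['grip_width'])
hsv=cv2.cvtColor(im,cv2.COLOR_RGB2HSV).astype(int); m=((hsv[...,0]<10)|(hsv[...,0]>168))&(hsv[...,1]>110)&(hsv[...,2]>40)
n,l,st,_=cv2.connectedComponentsWithStats(m.astype(np.uint8)); i=1+np.argmax(st[1:,4]); print(st[i])
vs,us=np.nonzero(l==i)
P=np.array([px2w(C,u,v,.009) for u,v in zip(us,vs)]); c=P.mean(0); w,V=np.linalg.eigh(np.cov(P[:,:2].T)); a=V[:,1]; a=a*np.sign(a[1])
pr=(P[:,:2]-c[:2])@a
print('red yaw',np.degrees(np.arctan2(a[1],a[0])),'cent',c.round(4),'ext',pr.min().round(4),pr.max().round(4),'front',c[:2]+a*pr.max(),'rear',c[:2]+a*pr.min(),'wid',np.ptp((P[:,:2]-c[:2])@[-a[1],a[0]]))
for q in bot.outline_of('wrist','red_driver')[:2]: print(q['score'],np.round(q['extent']))
E
python3 drv.py
```

```text
[ 0.5308 -0.2964  0.0911] 5.8 0.04968027119637395
[ 300  155   19   92 1611]
red yaw 105.00522701652521 cent [ 0.5295 -0.3006  0.009 ] ext -0.0432 0.0398 front [ 0.51915632 -0.26213332] rear [ 0.54063345 -0.34225783] wid 0.016232868022488148
0.75 [311. 158.  20. 188.]
```

View pics/w4.png

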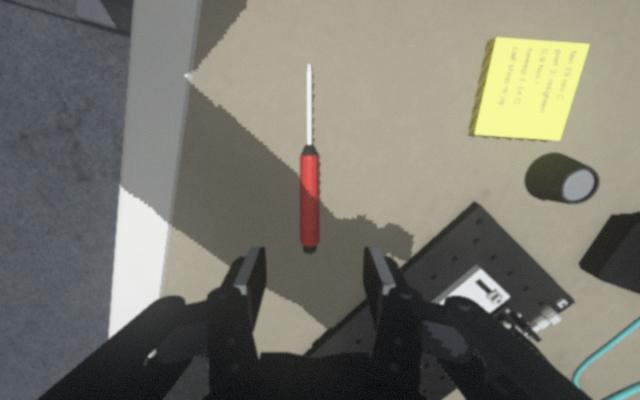

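Run:
```python
from h import *
C=cam('wrist')
t=px2w(C,309,65,.009);e=px2w(C,310,252,.009);print(t,e,np.linalg.norm(t-e))
c=C[5];q=R.from_quat([.608,.794,0,0]).as_matrix();T=np.eye(4);T[:3,:3]=q;T[:3,3]=[.529,-.2954,.0135];T=T@c['mount']
D=(C[0],C[1],C[2],T[:3,3],T[:3,:3],c)
for z in (-.05,-.03,-.01,.009):
  t=px2w(D,313,53,z);f=px2w(D,313,168,z);e=px2w(D,312,312,z);print(z,t,f,e,np.linalg.norm(t-e))
print(w2px(D,[.529,-.2954,.0025]),w2px(D,[.529+.025*.966,-.2954+.025*.26,.0135]))
```

```text
[ 0.49838212 -0.19480472  0.009     ] [ 0.53879594 -0.34381123  0.009     ] 0.15438982822439237
-0.05 [ 0.49927802 -0.18813855 -0.05      ] [ 0.5200957  -0.26550673 -0.05      ] [ 0.55327008 -0.39225007 -0.05      ] 0.21113184407238417
-0.03 [ 0.5000804  -0.19095738 -0.03      ] [ 0.51908541 -0.26158881 -0.03      ] [ 0.54937117 -0.37729613 -0.03      ] 0.1927477855485308
-0.01 [ 0.50088279 -0.19377621 -0.01      ] [ 0.51807511 -0.2576709  -0.01      ] [ 0.54547226 -0.36234218 -0.01      ] 0.17436372702467737
0.009 [ 0.50164505 -0.1964541   0.009     ] [ 0.51711534 -0.25394888  0.009     ] [ 0.54176829 -0.34813594  0.009     ] 0.1568988714270167
[314.13747384 233.10780709] [355.9430193  240.53963065]
```

Run:
```python
from h import *
C=cam('side')
for z in (.0025,.0135,.03,.045): print(z,w2px(C,[.529,-.2954,z]).round(1))
p=w2px(C,[.5405,-.347,.009]); print('driver end',p, 'in c3', (p-[230,250])*[2.82,2.73]+[0,300])
print('c3 tip est',((w2px(C,[.529,-.2954,.0025]))-[230,250])*[2.82,2.73]+[0,300],((w2px(C,[.529,-.2954,.045]))-[230,250])*[2.82,2.73]+[0,300])
```

```text
0.0025 [311.6 309.4]
0.0135 [311.6 307.1]
0.03 [311.7 303.7]
0.045 [311.8 300.4]
driver end [320.23299964 326.28855456] in c3 [254.457059   508.26775396]
c3 tip est [230.10057645 462.22329067] [230.61820091 437.60999298]
```

The tip, handle front and rear in w4 (309,65), (310,146) and (310,251) put the driver where it was. The finger rows (about 248) put the fingertips some 25–40 mm higher than nominal, so they closed above the handle. I'll descend in guarded steps.

>>> drive_tool --rows '[{"dx":0,"dy":0,"dz":0.8,"wx":0,"wy":0,"wz":0,"hand":40},{"dx":0,"dy":0,"dz":1.4,"wx":0,"wy":0,"wz":0,"hand":40},{"dx":0,"dy":0,"dz":1.6,"wx":0,"wy":0,"wz":0,"hand":40},{"dx":0,"dy":0,"dz":1.65,"wx":0,"wy":0,"wz":0,"hand":40},{"dx":0,"dy":0,"dz":1.68,"wx":0,"wy":0,"wz":0,"hand":40},{"dx":0,"dy":0,"dz":1.68,"wx":0,"wy":0,"wz":0,"hand":40}]'

```text
clock: 6.45
eef_pos: [0.53, -0.296, 0.0056]
tool_rot: [0.608, 0.794, 0.0, 0.001]
ft_force: [0.2, 0.4, 0.2]
grip_width: 0.0401
grasp_force: 0.0
```

>>> drive_tool --rows '[{"dx":0,"dy":0,"dz":0.06,"wx":0,"wy":0,"wz":0,"hand":40},{"dx":0,"dy":0,"dz":0.1,"wx":0,"wy":0,"wz":0,"hand":40},{"dx":0,"dy":0,"dz":0.1,"wx":0,"wy":0,"wz":0,"hand":40}]'

```text
clock: 6.75
eef_pos: [0.5291, -0.2955, -0.0003]
tool_rot: [0.608, 0.794, 0.0, 0.0]
ft_force: [-0.2, -0.2, -0.1]
grip_width: 0.0402
grasp_force: 0.0
```

>>> drive_tool --rows '[{"dx":0,"dy":0,"dz":0.06,"wx":0,"wy":0,"wz":0,"hand":40},{"dx":0,"dy":0,"dz":0.12,"wx":0,"wy":0,"wz":0,"hand":40},{"dx":0,"dy":0,"dz":0.12,"wx":0,"wy":0,"wz":0,"hand":40}]'

```text
clock: 7.05
eef_pos: [0.5286, -0.2952, -0.0071]
tool_rot: [0.608, 0.794, -0.0, -0.001]
ft_force: [0.1, -1.2, -0.1]
grip_width: 0.0402
grasp_force: 0.0
```

>>> drive_tool --rows '[{"dx":0,"dy":0,"dz":0.04,"wx":0,"wy":0,"wz":0,"hand":40},{"dx":0,"dy":0,"dz":0.08,"wx":0,"wy":0,"wz":0,"hand":40},{"dx":0,"dy":0,"dz":0.08,"wx":0,"wy":0,"wz":0,"hand":40}]'

```text
clock: 7.35
eef_pos: [0.5288, -0.2953, -0.0109]
tool_rot: [0.608, 0.794, -0.0, -0.0]
ft_force: [-0.7, -0.2, -0.2]
grip_width: 0.0399
grasp_force: 0.0
```

>>> drive_tool --rows '[{"dx":0,"dy":0,"dz":0,"wx":0,"wy":0,"wz":0,"hand":5},{"dx":0,"dy":0,"dz":0,"wx":0,"wy":0,"wz":0,"hand":5},{"dx":0,"dy":0,"dz":0,"wx":0,"wy":0,"wz":0,"hand":5},{"dx":0,"dy":0,"dz":0,"wx":0,"wy":0,"wz":0,"hand":5},{"dx":0,"dy":0,"dz":0,"wx":0,"wy":0,"wz":0,"hand":5}]'

```text
clock: 7.85
eef_pos: [0.5313, -0.296, -0.0069]
tool_rot: [0.608, 0.794, 0.001, 0.003]
ft_force: [-1.9, 2.4, 13.8]
grip_width: 0.0053
grasp_force: 8.1
```

>>> drive_tool --rows '[{"dx":0,"dy":0,"dz":0,"wx":0,"wy":0,"wz":0,"hand":40},{"dx":0,"dy":0,"dz":0,"wx":0,"wy":0,"wz":0,"hand":40},{"dx":0,"dy":0,"dz":0,"wx":0,"wy":0,"wz":0,"hand":40},{"dx":0,"dy":0,"dz":0.1,"wx":0,"wy":0,"wz":0,"hand":40},{"dx":0,"dy":0,"dz":0.2,"wx":0,"wy":0,"wz":0,"hand":40},{"dx":0,"dy":0,"dz":0.2,"wx":0,"wy":0,"wz":0,"hand":40}]'

```text
clock: 8.45
eef_pos: [0.5279, -0.2949, -0.0221]
tool_rot: [0.608, 0.794, -0.0, -0.001]
ft_force: [-0.6, -0.4, 0.8]
grip_width: 0.0399
grasp_force: 0.0
```

>>> drive_tool --rows '[{"dx":0,"dy":0,"dz":0,"wx":0,"wy":0,"wz":0,"hand":10},{"dx":0,"dy":0,"dz":0,"wx":0,"wy":0,"wz":0,"hand":10},{"dx":0,"dy":0,"dz":0,"wx":0,"wy":0,"wz":0,"hand":10},{"dx":0,"dy":0,"dz":0,"wx":0,"wy":0,"wz":0,"hand":10},{"dx":0,"dy":0,"dz":0,"wx":0,"wy":0,"wz":0,"hand":10}]'

```text
clock: 8.95
eef_pos: [0.5291, -0.2955, -0.0205]
tool_rot: [0.608, 0.794, 0.0, 0.0]
ft_force: [-0.4, 0.3, -0.4]
grip_width: 0.0156
grasp_force: 58.6
```

>>> drive_tool --rows '[{"dx":0,"dy":0,"dz":0,"wx":0,"wy":0,"wz":0,"hand":40},{"dx":0,"dy":0,"dz":0,"wx":0,"wy":0,"wz":0,"hand":40},{"dx":0,"dy":0,"dz":0.05,"wx":0,"wy":0,"wz":0,"hand":40},{"dx":0,"dy":0,"dz":0.12,"wx":0,"wy":0,"wz":0,"hand":40},{"dx":0,"dy":0,"dz":0.12,"wx":0,"wy":0,"wz":0,"hand":40}]'

```text
clock: 9.45
eef_pos: [0.5293, -0.2957, -0.0257]
tool_rot: [0.608, 0.794, 0.0, 0.0]
ft_force: [-1.1, 1.8, 4.7]
grip_width: 0.0402
grasp_force: 2.5
```

>>> drive_tool --rows '[{"dx":0,"dy":0,"dz":0,"wx":0,"wy":0,"wz":0,"hand":10},{"dx":0,"dy":0,"dz":0,"wx":0,"wy":0,"wz":0,"hand":10},{"dx":0,"dy":0,"dz":0,"wx":0,"wy":0,"wz":0,"hand":10},{"dx":0,"dy":0,"dz":0,"wx":0,"wy":0,"wz":0,"hand":10},{"dx":0,"dy":0,"dz":0,"wx":0,"wy":0,"wz":0,"hand":10}]'

```text
clock: 9.95
eef_pos: [0.5303, -0.2968, -0.0238]
tool_rot: [0.608, 0.794, -0.0, 0.002]
ft_force: [-3.3, 0.7, 12.5]
grip_width: 0.0157
grasp_force: 61.3
```

Now gripped with the fingertips on the mat, so the real fingertip offset is about −24 mm rather than +11. I'll lift.

>>> drive_tool --rows '[{"dx":0,"dy":0,"dz":-0.3,"wx":0,"wy":0,"wz":0,"hand":8},{"dx":0,"dy":0,"dz":-1,"wx":0,"wy":0,"wz":0,"hand":8},{"dx":0,"dy":0,"dz":-2,"wx":0,"wy":0,"wz":0,"hand":8},{"dx":0,"dy":0,"dz":-3,"wx":0,"wy":0,"wz":0,"hand":8},{"dx":0,"dy":0,"dz":-4,"wx":0,"wy":0,"wz":0,"hand":8},{"dx":0,"dy":0,"dz":-5,"wx":0,"wy":0,"wz":0,"hand":8},{"dx":0,"dy":0,"dz":-6,"wx":0,"wy":0,"wz":0,"hand":8},{"dx":0,"dy":0,"dz":-6,"wx":0,"wy":0,"wz":0,"hand":8},{"dx":0,"dy":0,"dz":-6,"wx":0,"wy":0,"wz":0,"hand":8}]'

```text
clock: 10.85
eef_pos: [0.5298, -0.2959, 0.2749]
tool_rot: [0.608, 0.794, 0.0, 0.002]
ft_force: [-0.2, 0.5, -0.9]
grip_width: 0.0159
grasp_force: 58.6
```

Run:
```python
from h import *
print(bot.get_obs()['eef_pos'],bot.get_obs()['grip_width'],bot.get_obs()['grasp_force'])
plan([.60,.06,.30],91)
```

```text
[ 0.52981341 -0.29589699  0.27489832] 0.01592832389907568 58.643415570259094
d [ 6.504  3.214 -0.51 ] w [0.034 0.026 2.825] rows>= 9.0
```

>>> drive_tool --rows '[{"dx":1,"dy":0.5,"dz":-0.2,"wx":0,"wy":0,"wz":0.5,"hand":8},{"dx":1.9,"dy":0.9,"dz":-0.4,"wx":0,"wy":0,"wz":1,"hand":8},{"dx":2.8,"dy":1.4,"dz":-0.5,"wx":0,"wy":0,"wz":1.4,"hand":8},{"dx":3.7,"dy":1.8,"dz":-0.5,"wx":0,"wy":0,"wz":1.8,"hand":8},{"dx":4.6,"dy":2.3,"dz":-0.5,"wx":0,"wy":0,"wz":2.2,"hand":8},{"dx":5.5,"dy":2.7,"dz":-0.5,"wx":0,"wy":0,"wz":2.6,"hand":8},{"dx":6.2,"dy":3,"dz":-0.5,"wx":0,"wy":0,"wz":2.8,"hand":8},{"dx":6.5,"dy":3.2,"dz":-0.5,"wx":0,"wy":0,"wz":2.82,"hand":8},{"dx":6.5,"dy":3.2,"dz":-0.5,"wx":0,"wy":0,"wz":2.82,"hand":8},{"dx":6.5,"dy":3.2,"dz":-0.5,"wx":0,"wy":0,"wz":2.82,"hand":8},{"dx":6.5,"dy":3.2,"dz":-0.5,"wx":0,"wy":0,"wz":2.82,"hand":8}]'

```text
clock: 11.95
eef_pos: [0.5983, 0.0585, 0.2976]
tool_rot: [0.701, 0.713, -0.001, -0.0]
ft_force: [0.1, -0.4, -0.7]
grip_width: 0.0157
grasp_force: 58.7
```

Run:
```python
from h import *
C,im=snap('wrist','w5.png')
o=bot.get_obs();print(o['eef_pos'],o['clock'],o['joint_pos'].round(2)); np.save('C5.npy',np.r_[C[0],C[1],C[2],C[3],C[4].ravel()])
```

```text
[0.59837561 0.05831638 0.29801616] 12.0 [ 0.1   0.45  0.53  1.66 -0.    1.65]
```

View pics/w5.png

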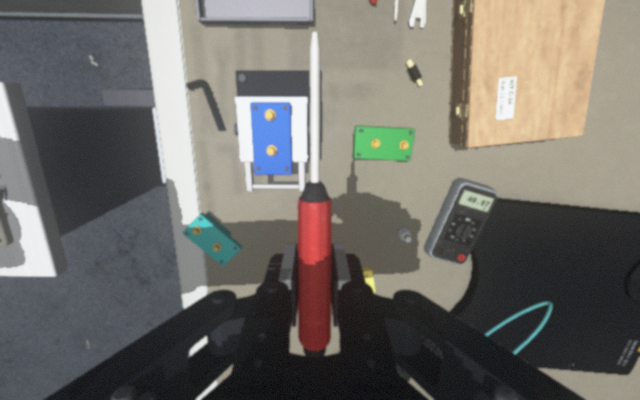

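The blue plate spans (251..291, 103..175) and the bar is at row about 186. The held driver's tip is at (315,33) and its handle front at (315,184).

Run:
```python
from h import *
a=np.load('C5.npy'); C=(a[0],a[1],a[2],a[3:6],a[6:].reshape(3,3),None)
im=cv2.cvtColor(cv2.imread('pics/w5.png'),cv2.COLOR_BGR2HSV)
m=((im[...,0]>105)&(im[...,0]<125)&(im[...,1]>150)&(im[...,2]>90)).astype(np.uint8)
m=cv2.morphologyEx(m,cv2.MORPH_CLOSE,np.ones((15,15)))
n,l,st,_=cv2.connectedComponentsWithStats(m); print(st[1:])
i=[k for k in range(1,n) if abs(st[k,0]-251)<12][0]
vs,us=np.nonzero(l==i)
P=np.array([px2w(C,u,v,.105)[:2] for u,v in zip(us,vs)]); r=cv2.minAreaRect(P.astype(np.float32)*1000); print(r)
c=P.mean(0); w,V=np.linalg.eigh(np.cov(P.T)); x=V[:,1]*np.sign(V[1,1]); print('plate cen',c,'yaw',np.degrees(np.arctan2(x[1],x[0])), 'ext',np.ptp((P-c)@x))
print('origin',c+x*.010,'bar',c+x*(.010-.072))
print('bar px',px2w(C,253,187,.085),px2w(C,303,187,.085))
print('base TL',px2w(C,236,71,.005),'head',px2w(C,236,96,.095),px2w(C,308,96,.095),px2w(C,238,161,.095))
# driver in tool frame: undo
o=bot.get_obs(); Rt=R.from_quat(o['tool_rot']);p=np.array(o['eef_pos'])
T=np.array(bot.get_calibration('wrist')['mount'])
for u,v,s in [(315,33,-.033),(315,184,-.033),(315,350,-.033)]:
    d=T[:3,:3]@np.array([(u-C[1])/C[0],-(v-C[2])/C[0],-1]); q=T[:3,3]+d*(s-T[2,3])/d[2]; print('tool',q.round(4))
```

```text
[[ 253  104   38   70 2380]]
((547.9459838867188, 96.17080688476562), (41.7879753112793, 79.20268249511719), 0.6716952919960022)
plate cen [0.54796112 0.09673176] yaw 90.66000852792908 ext 0.07920632051441279
origin [0.54784593 0.1067311 ] bar [0.5486753  0.03473587]
bar px [0.51965276 0.03332766 0.085     ] [0.58408992 0.03439278 0.085     ]
base TL [0.48705025 0.17866694 0.005     ] head [0.50700538 0.1438003  0.095     ] [0.589604   0.14515403 0.095     ] [0.50482982 0.06863369 0.095     ]
tool [ 0.1043  0.0002 -0.033 ]
tool [ 0.0434  0.0003 -0.033 ]
tool [-0.0498  0.0004 -0.033 ]
```

```bash
cat >> h.py <<'E'
BX,BY,YAW,TX,TS=.548,.0345,90.8,.1043,.033
def drv(th,L,cl,dx=0):
    a=np.radians(YAW);h=np.array([np.cos(a),np.sin(a),0]);k=np.array([0,0,1.]);t=np.radians(th)
    d=np.cos(t)*h+np.sin(t)*k; n=-np.sin(t)*h+np.cos(t)*k
    p=np.array([BX+dx,BY,.082])+n*(.0052+cl/1000)-(TX-L/1000)*d-TS*n
    print(th,L,cl,'tcp',p.round(4),end=' '); return plan(p,YAW,th)
E
python3 - <<'E'
from h import *
drv(5,-25,25);drv(5,10,12);drv(5,10,4)
E
```

```text
5 -25 25 tcp [ 0.5498 -0.0941  0.0679] d [-3.03  -1.014  4.604] w [-0.013  1.005  0.019] rows>= 6.0
5 10 12 tcp [ 0.5493 -0.0581  0.058 ] d [-2.31  -1.013  4.802] w [-0.013  1.005  0.019] rows>= 7.0
5 10 4 tcp [ 0.5493 -0.0574  0.0501] d [-2.296 -1.012  4.961] w [-0.013  1.005  0.019] rows>= 7.0
```

>>> drive_tool --rows '[{"dx":-1,"dy":-0.4,"dz":0.2,"wx":0,"wy":0.5,"wz":0,"hand":8},{"dx":-2,"dy":-0.8,"dz":0.7,"wx":0,"wy":1,"wz":0,"hand":8},{"dx":-3,"dy":-1,"dz":1.3,"wx":0,"wy":1,"wz":0,"hand":8},{"dx":-3.03,"dy":-1.01,"dz":2.2,"wx":0,"wy":1,"wz":0,"hand":8},{"dx":-3.03,"dy":-1.01,"dz":3.1,"wx":0,"wy":1,"wz":0,"hand":8},{"dx":-3.03,"dy":-1.01,"dz":4,"wx":0,"wy":1,"wz":0,"hand":8},{"dx":-3.03,"dy":-1.01,"dz":4.6,"wx":0,"wy":1,"wz":0,"hand":8},{"dx":-3.03,"dy":-1.01,"dz":4.6,"wx":0,"wy":1,"wz":0,"hand":8},{"dx":-2.6,"dy":-1.01,"dz":4.7,"wx":0,"wy":1,"wz":0,"hand":8},{"dx":-2.3,"dy":-1.01,"dz":4.8,"wx":0,"wy":1,"wz":0,"hand":8},{"dx":-2.3,"dy":-1.01,"dz":4.8,"wx":0,"wy":1,"wz":0,"hand":8},{"dx":-2.3,"dy":-1.01,"dz":4.8,"wx":0,"wy":1,"wz":0,"hand":8}]'

```text
clock: 13.2
eef_pos: [0.5511, -0.056, 0.0599]
tool_rot: [0.7, 0.713, 0.031, -0.03]
ft_force: [0.1, -0.2, -0.6]
grip_width: 0.0156
grasp_force: 58.7
```

Run:
```python
from h import *
o=bot.get_obs();print(o['eef_pos'],o['ft_force'].round(1),o['clock'])
drv(5,10,4);drv(5,10,2)
C,im=snap('wrist','w6.png'); S,im2=snap('side','s6.png')
a=cv2.imread('pics/w6.png')[60:300,200:430]; b=cv2.imread('pics/s6.png')[150:270,240:355]
cv2.imwrite('pics/c6.png',np.hstack([cv2.resize(a,(400,417),interpolation=cv2.INTER_CUBIC),cv2.resize(b,(400,417),interpolation=cv2.INTER_CUBIC)]))
# predicted tip etc.
a_=np.radians(YAW);Rt=R.from_quat(o['tool_rot']);p=o['eef_pos'];tip=p+Rt.apply([TX,0,-TS]);print('tip',tip,'px',w2px(C,tip),w2px(S,tip),'bar px',[w2px(q,[BX,BY,.085]) for q in (C,S)])
```

```text
[ 0.55109913 -0.05599423  0.05991814] [ 0.1 -0.2 -0.6] 13.2
5 10 4 tcp [ 0.5493 -0.0574  0.0501] d [-0.043 -0.037  0.194] w [0.021 0.011 0.056] rows>= 1.0
5 10 2 tcp [ 0.5493 -0.0572  0.0481] d [-0.043 -0.037  0.234] w [0.021 0.011 0.056] rows>= 1.0
tip [0.54912269 0.04505285 0.10178784] px [314.43376341  32.71855202] [297.59638412 190.41744014] bar px [array([311.35070228,  70.13637827]), array([297.86515021, 196.866047  ])]
```

View pics/c6.png

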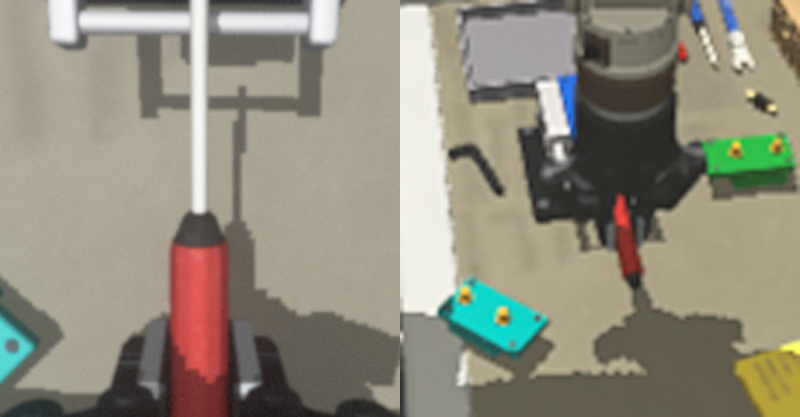

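In the left crop the bar runs at row about 20, with inner arm faces at columns 78 and 312 and the shaft at 200. It is centred within 2 mm and agrees with the prediction. I'll lower it onto the bar.

>>> drive_tool --rows '[{"dx":-0.04,"dy":-0.03,"dz":0.1,"wx":0,"wy":0,"wz":0.05,"hand":8},{"dx":-0.04,"dy":-0.03,"dz":0.18,"wx":0,"wy":0,"wz":0.05,"hand":8},{"dx":-0.04,"dy":-0.03,"dz":0.22,"wx":0,"wy":0,"wz":0.05,"hand":8},{"dx":-0.04,"dy":-0.03,"dz":0.24,"wx":0,"wy":0,"wz":0.05,"hand":8},{"dx":-0.04,"dy":-0.03,"dz":0.24,"wx":0,"wy":0,"wz":0.05,"hand":8},{"dx":-0.04,"dy":-0.03,"dz":0.24,"wx":0,"wy":0,"wz":0.05,"hand":8}]'

```text
clock: 13.9
eef_pos: [0.5488, -0.0568, 0.0464]
tool_rot: [0.702, 0.711, 0.031, -0.031]
ft_force: [-0.5, 0.1, -0.1]
grip_width: 0.0159
grasp_force: 58.7
```

>>> drive_tool --rows '[{"dx":0,"dy":0,"dz":0.02,"wx":0,"wy":0,"wz":0,"hand":8},{"dx":0,"dy":0,"dz":0.02,"wx":0,"wy":0,"wz":0,"hand":8},{"dx":0,"dy":0,"dz":0.02,"wx":0,"wy":0,"wz":0,"hand":8}]'

```text
clock: 14.2
eef_pos: [0.5489, -0.0567, 0.0455]
tool_rot: [0.702, 0.711, 0.031, -0.031]
ft_force: [0.2, 0.4, -0.4]
grip_width: 0.0157
grasp_force: 58.7
```

>>> drive_tool --rows '[{"dx":0,"dy":0,"dz":0.02,"wx":0,"wy":0,"wz":0,"hand":8},{"dx":0,"dy":0,"dz":0.02,"wx":0,"wy":0,"wz":0,"hand":8},{"dx":0,"dy":0,"dz":0.02,"wx":0,"wy":0,"wz":0,"hand":8}]'

```text
clock: 14.5
eef_pos: [0.5489, -0.0567, 0.0445]
tool_rot: [0.702, 0.711, 0.031, -0.031]
ft_force: [0.1, -0.6, 0.2]
grip_width: 0.0155
grasp_force: 58.8
```

>>> drive_tool --rows '[{"dx":0,"dy":0,"dz":0.02,"wx":0,"wy":0,"wz":0,"hand":8},{"dx":0,"dy":0,"dz":0.02,"wx":0,"wy":0,"wz":0,"hand":8},{"dx":0,"dy":0,"dz":0.02,"wx":0,"wy":0,"wz":0,"hand":8}]'

```text
clock: 14.8
eef_pos: [0.5489, -0.0566, 0.0436]
tool_rot: [0.702, 0.711, 0.031, -0.031]
ft_force: [0.3, -0.2, 1.7]
grip_width: 0.0156
grasp_force: 58.9
```

>>> drive_tool --rows '[{"dx":0,"dy":0,"dz":0.02,"wx":0,"wy":0,"wz":0,"hand":8},{"dx":0,"dy":0,"dz":0.02,"wx":0,"wy":0,"wz":0,"hand":8},{"dx":0,"dy":0,"dz":0.02,"wx":0,"wy":0,"wz":0,"hand":8}]'

```text
clock: 15.1
eef_pos: [0.5489, -0.0565, 0.0425]
tool_rot: [0.702, 0.711, 0.031, -0.031]
ft_force: [0.8, -0.5, 2.7]
grip_width: 0.0153
grasp_force: 59.0
```

>>> drive_tool --rows '[{"dx":0,"dy":0,"dz":-0.04,"wx":0,"wy":0,"wz":0,"hand":8},{"dx":0.05,"dy":0,"dz":-0.04,"wx":0,"wy":0,"wz":0,"hand":8},{"dx":0.1,"dy":0,"dz":-0.04,"wx":0,"wy":0,"wz":0,"hand":8},{"dx":0.15,"dy":0,"dz":-0.04,"wx":0,"wy":0,"wz":0,"hand":8},{"dx":0.2,"dy":0,"dz":-0.04,"wx":0,"wy":0,"wz":0,"hand":8},{"dx":0.25,"dy":0,"dz":-0.04,"wx":0,"wy":0,"wz":0,"hand":8},{"dx":0.25,"dy":0,"dz":-0.04,"wx":0,"wy":0,"wz":0,"hand":8}]'

```text
clock: 15.8
eef_pos: [0.5485, -0.0433, 0.0456]
tool_rot: [0.701, 0.711, 0.031, -0.032]
ft_force: [-0.0, 0.7, 1.9]
grip_width: 0.0159
grasp_force: 58.9
```

>>> drive_tool --rows '[{"dx":0.05,"dy":0,"dz":0,"wx":0,"wy":0,"wz":0,"hand":8},{"dx":0.1,"dy":0,"dz":0,"wx":0,"wy":0,"wz":0,"hand":8},{"dx":0.15,"dy":0,"dz":0,"wx":0,"wy":0,"wz":0,"hand":8},{"dx":0.15,"dy":0,"dz":0,"wx":0,"wy":0,"wz":0,"hand":8},{"dx":0.15,"dy":0,"dz":0,"wx":0,"wy":0,"wz":0,"hand":8}]'

```text
clock: 16.3
eef_pos: [0.5485, -0.0361, 0.0462]
tool_rot: [0.701, 0.711, 0.031, -0.032]
ft_force: [-0.5, 1.0, 1.6]
grip_width: 0.0154
grasp_force: 58.9
```

Run:
```python
from h import *
o=bot.get_obs();print(o['eef_pos'],o['ft_force'].round(1),o['clock'])
for th,cl in ((5,-1.3),(12,-2.5),(20,-2.5),(25,-2.5),(30,-2.5)): drv(th,31,cl)
C,im=snap('top','t7.png'); print('lip,bar px',w2px(C,[BX,.0545,.1]),w2px(C,[BX,BY,.085]))
```

```text
[ 0.54849312 -0.03610438  0.04618362] [-0.5  1.   1.6] 16.3
5 31 -1.3 tcp [ 0.549  -0.036   0.0466] d [ 0.003  0.01  -0.009] w [-0.003 -0.012  0.001] rows>= 1.0
12 31 -2.5 tcp [ 0.5489 -0.0309  0.0371] d [0.088 0.01  0.19 ] w [-0.003  1.388  0.   ] rows>= 2.0
20 31 -2.5 tcp [ 0.5488 -0.024   0.0285] d [0.21  0.01  0.374] w [-0.003  2.988  0.   ] rows>= 3.0
25 31 -2.5 tcp [ 0.5487 -0.0191  0.0236] d [0.298 0.01  0.481] w [-3.000e-03  3.988e+00  0.000e+00] rows>= 4.0
30 31 -2.5 tcp [ 0.5487 -0.0138  0.0191] d [0.396 0.01  0.579] w [-3.000e-03  4.988e+00 -0.000e+00] rows>= 4.0
lip,bar px [308.18826532 208.94955248] [314.94186307 209.84435449]
```

>>> drive_tool --rows '[{"dx":0.02,"dy":0.01,"dz":0.06,"wx":0,"wy":0.45,"wz":0,"hand":8},{"dx":0.05,"dy":0.01,"dz":0.12,"wx":0,"wy":0.9,"wz":0,"hand":8},{"dx":0.09,"dy":0.01,"dz":0.19,"wx":0,"wy":1.4,"wz":0,"hand":8},{"dx":0.12,"dy":0.01,"dz":0.24,"wx":0,"wy":1.8,"wz":0,"hand":8},{"dx":0.15,"dy":0.01,"dz":0.29,"wx":0,"wy":2.2,"wz":0,"hand":8},{"dx":0.18,"dy":0.01,"dz":0.33,"wx":0,"wy":2.6,"wz":0,"hand":8},{"dx":0.21,"dy":0.01,"dz":0.375,"wx":0,"wy":3,"wz":0,"hand":8},{"dx":0.21,"dy":0.01,"dz":0.375,"wx":0,"wy":3,"wz":0,"hand":8},{"dx":0.21,"dy":0.01,"dz":0.375,"wx":0,"wy":3,"wz":0,"hand":8}]'

```text
clock: 17.25
eef_pos: [0.5488, -0.026, 0.0281]
tool_rot: [0.692, 0.701, 0.121, -0.123]
ft_force: [-0.1, -3.9, 0.8]
grip_width: 0.0161
grasp_force: 59.1
```

Run:
```python
from h import *
o=bot.get_obs();print(o['eef_pos'],o['ft_force'].round(1),o['clock'])
for th,cl in ((20,-2.5),(25,-2.5),(28,-2.5),(30,-2.5),(32,-2.5)): drv(th,31,cl)
```

```text
[ 0.5487967  -0.02602203  0.02806386] [-0.1 -3.9  0.8] 17.25
20 31 -2.5 tcp [ 0.5488 -0.024   0.0285] d [0.041 0.001 0.006] w [-0.002  0.032 -0.018] rows>= 1.0
25 31 -2.5 tcp [ 0.5487 -0.0191  0.0236] d [0.099 0.001 0.132] w [-0.002  1.032 -0.018] rows>= 1.0
28 31 -2.5 tcp [ 0.5487 -0.016   0.0208] d [0.14  0.001 0.204] w [-1.000e-03  1.632e+00 -1.800e-02] rows>= 2.0
30 31 -2.5 tcp [ 0.5487 -0.0138  0.0191] d [0.169 0.001 0.251] w [-1.000e-03  2.032e+00 -1.800e-02] rows>= 2.0
32 31 -2.5 tcp [ 0.5486 -0.0116  0.0175] d [0.199 0.001 0.297] w [-0.     2.432 -0.018] rows>= 2.0
```

>>> drive_tool --rows '[{"dx":-0.04,"dy":0,"dz":0,"wx":0,"wy":0,"wz":0,"hand":8},{"dx":-0.03,"dy":0,"dz":0.04,"wx":0,"wy":0.33,"wz":0,"hand":8},{"dx":-0.01,"dy":0,"dz":0.08,"wx":0,"wy":0.67,"wz":0,"hand":8},{"dx":0.02,"dy":0,"dz":0.12,"wx":0,"wy":1,"wz":0,"hand":8},{"dx":0.04,"dy":0,"dz":0.16,"wx":0,"wy":1.3,"wz":0,"hand":8},{"dx":0.06,"dy":0,"dz":0.2,"wx":0,"wy":1.6,"wz":0,"hand":8},{"dx":0.06,"dy":0,"dz":0.2,"wx":0,"wy":1.6,"wz":0,"hand":8},{"dx":0.06,"dy":0,"dz":0.2,"wx":0,"wy":1.6,"wz":0,"hand":8}]'

```text
clock: 18.05
eef_pos: [0.5482, -0.0199, 0.0189]
tool_rot: [0.682, 0.69, 0.168, -0.172]
ft_force: [-1.0, -4.6, 1.4]
grip_width: 0.016
grasp_force: 59.1
```

Run:
```python
from h import *
o=bot.get_obs();print(o['eef_pos'],o['ft_force'].round(1),o['ft_torque'].round(2),o['clock'])
for th,cl in ((28,-2.5),(30,-2.5),(32,-2.5)): drv(th,31,cl)
C,im=snap('wrist','w8.png'); T,t=snap('top','t8.png'); t0=cv2.imread('pics/top0.png')
a=cv2.imread('pics/w8.png')[0:220,210:420]
f=lambda x,w:cv2.resize(x,(w,420),interpolation=cv2.INTER_CUBIC)
cv2.imwrite('pics/c8.png',np.hstack([f(a,400),f(cv2.cvtColor(t,cv2.COLOR_RGB2BGR)[180:250,265:330],390)]))
```

```text
[ 0.54819271 -0.01990215  0.01893382] [-1.  -4.6  1.4] [-0.87  0.09  0.09] 18.05
28 31 -2.5 tcp [ 0.5487 -0.016   0.0208] d [0.087 0.011 0.003] w [-0.014  0.028 -0.024] rows>= 1.0
30 31 -2.5 tcp [ 0.5487 -0.0138  0.0191] d [0.109 0.011 0.054] w [-0.013  0.428 -0.024] rows>= 1.0
32 31 -2.5 tcp [ 0.5486 -0.0116  0.0175] d [0.133 0.011 0.104] w [-0.013  0.828 -0.024] rows>= 1.0
```

View pics/c8.png

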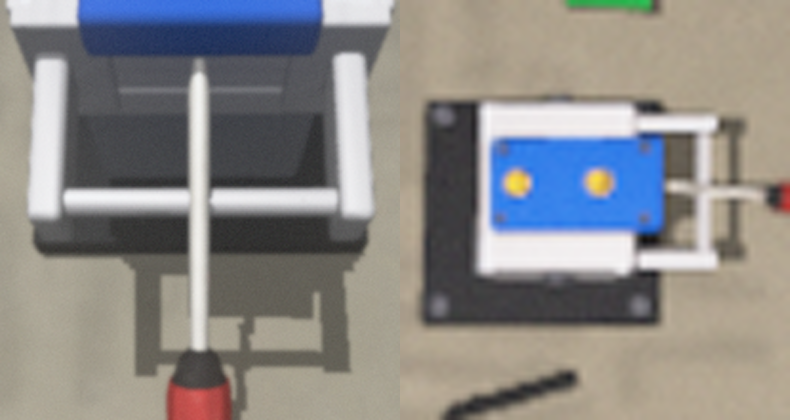

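The wrist crop shows the shaft crossing the bar (row about 200) and ending at the lip's lower edge (row about 55). From the top it runs right up to the plate edge. I'll compute the lip height from this.

Run:
```python
from h import *
C=cam('wrist'); f,cx,cy,o,Rm,_=C
def aty(u,v,y):
    d=Rm@np.array([(u-cx)/f,-(v-cy)/f,-1.]); return o+d*(y-o[1])/d[1]
im=cv2.imread('pics/w8.png'); hsv=cv2.cvtColor(im,cv2.COLOR_BGR2HSV)
for u in (265,280,350,365):
    col=hsv[:60,u]; b=np.nonzero((col[:,0]>100)&(col[:,0]<130)&(col[:,1]>120))[0]; 
    v=b.max()+.5; print(u,b.min(),v,'edge V jump',[int(x) for x in col[:40:3,2]],'lip low',aty(u,v,.0545).round(4),aty(u,v,.0525).round(4))
for z in (.095,.100,.105,.11): print(z,w2px(C,[BX,.0545,z]).round(1))
print('bar pred',w2px(C,[BX,BY,.085]),'obs row',105)
o_=bot.get_obs();tip=np.array(o_['eef_pos'])+R.from_quat(o_['tool_rot']).apply([TX,0,-TS]);print('tip',tip,w2px(C,tip),'handlefront',w2px(C,np.array(o_['eef_pos'])+R.from_quat(o_['tool_rot']).apply([.0434,0,-TS])))
```

```text
265 0 26.5 edge V jump [225, 224, 214, 187, 137, 100, 94, 97, 95, 92, 91, 92, 91, 90] lip low [0.5294 0.0545 0.1033] [0.5298 0.0525 0.1057]
280 0 27.5 edge V jump [223, 224, 213, 186, 132, 103, 97, 93, 92, 89, 93, 92, 91, 93] lip low [0.5349 0.0545 0.1029] [0.5352 0.0525 0.1053]
350 0 27.5 edge V jump [222, 222, 211, 179, 129, 98, 92, 92, 89, 87, 90, 90, 93, 89] lip low [0.5609 0.0545 0.1033] [0.5606 0.0525 0.1057]
365 0 27.5 edge V jump [223, 223, 208, 180, 130, 98, 97, 90, 92, 88, 90, 93, 95, 91] lip low [0.5664 0.0545 0.1034] [0.566  0.0525 0.1058]
0.095 [315.2  42.6]
0.1 [315.3  33.5]
0.105 [315.3  23.7]
0.11 [315.4  12.9]
bar pred [314.51973367 101.72872748] obs row 105
tip [0.54769599 0.05726133 0.09740401] [314.55292221  32.04302782] handlefront [314.3885752  183.15095303]
```

>>> drive_tool --rows '[{"dx":0.03,"dy":0,"dz":0,"wx":0,"wy":0,"wz":0,"hand":8},{"dx":0.06,"dy":0,"dz":0.03,"wx":0,"wy":0.2,"wz":0,"hand":8},{"dx":0.08,"dy":0,"dz":0.06,"wx":0,"wy":0.5,"wz":0,"hand":8},{"dx":0.09,"dy":0,"dz":0.08,"wx":0,"wy":0.7,"wz":0,"hand":8},{"dx":0.09,"dy":0,"dz":0.08,"wx":0,"wy":0.7,"wz":0,"hand":8},{"dx":0.09,"dy":0,"dz":0.08,"wx":0,"wy":0.7,"wz":0,"hand":8}]'

```text
clock: 18.75
eef_pos: [0.5487, -0.013, 0.0182]
tool_rot: [0.676, 0.685, 0.19, -0.193]
ft_force: [1.3, -4.4, 0.5]
grip_width: 0.0158
grasp_force: 59.0
```

```bash
cat > lip.py <<'E'
from h import *
C,im=snap('wrist','wl.png'); f,cx,cy,o,Rm,_=C; ob=bot.get_obs(); print(ob['eef_pos'],ob['ft_force'].round(1),ob['clock'])
def aty(u,v,y):
    d=Rm@np.array([(u-cx)/f,-(v-cy)/f,-1.]); return o+d*(y-o[1])/d[1]
hsv=cv2.cvtColor(im,cv2.COLOR_RGB2HSV)
for u in (280,350):
    col=hsv[:120,u]; b=np.nonzero((col[:,0]>100)&(col[:,0]<130)&(col[:,1]>120))[0]; g=im[:,u].sum(1).astype(int)
    j=np.argmax(g[b.max()+10:b.max()+130])+b.max()+10
    if len(b): print(u,b.min(),b.max()+.5,'z',aty(u,b.max()+.5,.0545)[2].round(4),'brightest(bar) row',j,'pred',w2px(C,[BX,BY,.085])[1].round(1))
E
python3 lip.py
```

```text
[ 0.54867747 -0.01308676  0.01820375] [ 0.1 -5.3 -0.1] 18.8
280 0 31.5 z 0.1053 brightest(bar) row 112 pred 109.0
350 0 32.5 z 0.1052 brightest(bar) row 113 pred 109.0
```

Run:
```python
from h import *
drv(22,30,-1.5);drv(22,-20,0);drv(15,-30,40)
```

```text
22 30 -1.5 tcp [ 0.5488 -0.0234  0.027 ] d [-0.084 -0.    -0.258] w [-0.003 -1.884 -0.007] rows>= 2.0
22 -20 0 tcp [ 0.5495 -0.0703  0.0097] d [-1.066  0.    -0.451] w [-0.003 -1.884 -0.007] rows>= 2.0
15 -30 40 tcp [ 0.5499 -0.0984  0.059 ] d [-1.03   0.    -1.586] w [-3.000e-03 -3.284e+00 -7.000e-03] rows>= 3.0
```

>>> drive_tool --rows '[{"dx":-0.03,"dy":0,"dz":-0.1,"wx":0,"wy":-0.7,"wz":0,"hand":8},{"dx":-0.06,"dy":0,"dz":-0.18,"wx":0,"wy":-1.3,"wz":0,"hand":8},{"dx":-0.09,"dy":0,"dz":-0.26,"wx":0,"wy":-1.9,"wz":0,"hand":8},{"dx":-0.3,"dy":0,"dz":-0.3,"wx":0,"wy":-1.9,"wz":0,"hand":8},{"dx":-0.6,"dy":0,"dz":-0.36,"wx":0,"wy":-1.9,"wz":0,"hand":8},{"dx":-1.07,"dy":0,"dz":-0.46,"wx":0,"wy":-1.9,"wz":0,"hand":8},{"dx":-1.07,"dy":0,"dz":-0.6,"wx":0,"wy":-2.2,"wz":0,"hand":8},{"dx":-1.07,"dy":0,"dz":-1.4,"wx":0,"wy":-3.2,"wz":0,"hand":8},{"dx":-1.07,"dy":0,"dz":-1.8,"wx":0,"wy":-3.6,"wz":0,"hand":8},{"dx":-1.07,"dy":0,"dz":-1.8,"wx":0,"wy":-3.6,"wz":0,"hand":8},{"dx":-1.07,"dy":0,"dz":-1.8,"wx":0,"wy":-3.6,"wz":0,"hand":8}]'

```text
clock: 19.9
eef_pos: [0.5495, -0.1053, 0.0669]
tool_rot: [0.698, 0.707, 0.083, -0.084]
ft_force: [-1.1, -0.2, -0.5]
grip_width: 0.0159
grasp_force: 58.7
```

Run:
```python
from h import *
o=bot.get_obs();print(o['eef_pos'],o['ft_force'].round(1),o['clock'])
C,im=snap('top','t9.png')
P=plan([.53,-.27,.03],95); P=plan([.53,-.27,-.0235],95)
```

```text
[ 0.54952053 -0.10529952  0.06690908] [-1.1 -0.2 -0.5] 19.9
d [-3.372 -0.416 -0.072] w [ 0.068 -2.717 -0.85 ] rows>= 5.0
d [-3.623 -0.413  0.968] w [ 0.068 -2.717 -0.85 ] rows>= 5.0
```

>>> drive_tool --rows '[{"dx":-0.8,"dy":-0.1,"dz":0,"wx":0,"wy":-0.7,"wz":-0.2,"hand":8},{"dx":-1.6,"dy":-0.2,"dz":0,"wx":0,"wy":-1.4,"wz":-0.4,"hand":8},{"dx":-2.5,"dy":-0.3,"dz":-0.05,"wx":0,"wy":-2,"wz":-0.6,"hand":8},{"dx":-3.3,"dy":-0.4,"dz":-0.07,"wx":0.07,"wy":-2.7,"wz":-0.85,"hand":8},{"dx":-3.37,"dy":-0.41,"dz":-0.07,"wx":0.07,"wy":-2.72,"wz":-0.85,"hand":8},{"dx":-3.5,"dy":-0.41,"dz":0.5,"wx":0.07,"wy":-2.72,"wz":-0.85,"hand":8},{"dx":-3.6,"dy":-0.41,"dz":0.8,"wx":0.07,"wy":-2.72,"wz":-0.85,"hand":8},{"dx":-3.62,"dy":-0.41,"dz":0.87,"wx":0.07,"wy":-2.72,"wz":-0.85,"hand":8},{"dx":-3.62,"dy":-0.41,"dz":0.92,"wx":0.07,"wy":-2.72,"wz":-0.85,"hand":8},{"dx":-3.62,"dy":-0.41,"dz":0.92,"wx":0.07,"wy":-2.72,"wz":-0.85,"hand":8},{"dx":-3.62,"dy":-0.41,"dz":0.92,"wx":0.07,"wy":-2.72,"wz":-0.85,"hand":8}]'

```text
clock: 21.05
eef_pos: [0.5324, -0.2707, -0.0188]
tool_rot: [0.675, 0.738, 0.0, 0.002]
ft_force: [1.1, -0.6, -1.2]
grip_width: 0.0159
grasp_force: 58.7
```

>>> drive_tool --rows '[{"dx":0,"dy":0,"dz":0.03,"wx":0,"wy":0,"wz":0,"hand":8},{"dx":0,"dy":0,"dz":0.05,"wx":0,"wy":0,"wz":0,"hand":8},{"dx":0,"dy":0,"dz":0.05,"wx":0,"wy":0,"wz":0,"hand":8}]'

```text
clock: 21.35
eef_pos: [0.5317, -0.2707, -0.0219]
tool_rot: [0.675, 0.737, 0.0, 0.002]
ft_force: [-0.4, 1.5, -0.1]
grip_width: 0.0155
grasp_force: 58.7
```

>>> drive_tool --rows '[{"dx":0,"dy":0,"dz":0,"wx":0,"wy":0,"wz":0,"hand":18},{"dx":0,"dy":0,"dz":0,"wx":0,"wy":0,"wz":0,"hand":26},{"dx":0,"dy":0,"dz":0,"wx":0,"wy":0,"wz":0,"hand":36},{"dx":0,"dy":0,"dz":0,"wx":0,"wy":0,"wz":0,"hand":45},{"dx":0,"dy":0,"dz":0,"wx":0,"wy":0,"wz":0,"hand":45},{"dx":0,"dy":0,"dz":-0.5,"wx":0,"wy":0,"wz":0,"hand":45},{"dx":0,"dy":0,"dz":-1.3,"wx":0,"wy":0,"wz":0,"hand":60},{"dx":0,"dy":0,"dz":-2.2,"wx":0,"wy":0,"wz":0,"hand":70},{"dx":0,"dy":0,"dz":-3.2,"wx":0,"wy":0,"wz":0,"hand":75},{"dx":0,"dy":0,"dz":-4.2,"wx":0,"wy":0,"wz":0,"hand":75},{"dx":0,"dy":0,"dz":-5,"wx":0,"wy":0,"wz":0,"hand":75},{"dx":0,"dy":0,"dz":-5,"wx":0,"wy":0,"wz":0,"hand":75},{"dx":0,"dy":0,"dz":-5,"wx":0,"wy":0,"wz":0,"hand":75}]'

```text
clock: 22.65
eef_pos: [0.5317, -0.2706, 0.2292]
tool_rot: [0.675, 0.737, 0.001, 0.003]
ft_force: [0.3, -0.0, -0.6]
grip_width: 0.0751
grasp_force: 0.0
```

```bash
python3 drv.py
python3 - <<'E'
from h import *
plan([.548,.06,.24],90.8)
E
```

```text
[ 0.5308 -0.2701  0.2274] 22.7 0.07505632816216658
[308 138  12  63 711]
red yaw 94.72042198498582 cent [ 0.5322 -0.2735  0.009 ] ext -0.0416 0.0398 front [ 0.52888499 -0.23385045] rear [ 0.53558575 -0.31499917] wid 0.014575115832124452
0.78 [314. 141.  11. 125.]
0.39 [470. 145.  41.  29.]
d [ 6.54   0.932 -0.278] w [-0.003  0.005  0.846] rows>= 9.0
```

>>> drive_tool --rows '[{"dx":1,"dy":0.2,"dz":-0.28,"wx":0,"wy":0,"wz":0.2,"hand":75},{"dx":2,"dy":0.4,"dz":-0.28,"wx":0,"wy":0,"wz":0.4,"hand":75},{"dx":3,"dy":0.6,"dz":-0.28,"wx":0,"wy":0,"wz":0.6,"hand":75},{"dx":4,"dy":0.7,"dz":-0.28,"wx":0,"wy":0,"wz":0.8,"hand":75},{"dx":5,"dy":0.8,"dz":-0.28,"wx":0,"wy":0,"wz":0.85,"hand":75},{"dx":6,"dy":0.9,"dz":-0.28,"wx":0,"wy":0,"wz":0.85,"hand":75},{"dx":7,"dy":0.97,"dz":-0.28,"wx":0,"wy":0,"wz":0.85,"hand":75},{"dx":7.35,"dy":1,"dz":-0.28,"wx":0,"wy":0,"wz":0.85,"hand":75},{"dx":7.35,"dy":1,"dz":-0.28,"wx":0,"wy":0,"wz":0.85,"hand":75},{"dx":7.35,"dy":1,"dz":-0.28,"wx":0,"wy":0,"wz":0.85,"hand":75},{"dx":7.35,"dy":1,"dz":-0.28,"wx":0,"wy":0,"wz":0.85,"hand":75}]'

```text
clock: 23.85
eef_pos: [0.5481, 0.0991, 0.2402]
tool_rot: [0.703, 0.711, -0.001, 0.001]
ft_force: [0.0, -0.3, -0.2]
grip_width: 0.0749
grasp_force: 0.0
```

```bash
cat > mod.py <<'E'
from h import *
C,im=snap('wrist','wm.png'); ob=bot.get_obs(); print(ob['eef_pos'],ob['tool_rot'].round(3),ob['clock'])
hsv=cv2.cvtColor(im,cv2.COLOR_RGB2HSV)
m=((hsv[...,0]>105)&(hsv[...,0]<125)&(hsv[...,1]>150)&(hsv[...,2]>90)).astype(np.uint8)
m=cv2.morphologyEx(m,cv2.MORPH_CLOSE,np.ones((21,21)))
n,l,st,_=cv2.connectedComponentsWithStats(m); i=1+np.argmax(st[1:,4]); print(st[i])
cs,_=cv2.findContours((l==i).astype(np.uint8),cv2.RETR_EXTERNAL,cv2.CHAIN_APPROX_NONE)
q=cv2.approxPolyDP(cs[0],8,True)[:,0]; print(q.tolist())
for u,v in q: print(u,v,[px2w(C,u,v,z)[:2].round(4).tolist() for z in (.105,.115)])
y=((hsv[...,0]>15)&(hsv[...,0]<32)&(hsv[...,1]>130)&(hsv[...,2]>120)&(cv2.dilate((l==i).astype(np.uint8),np.ones((9,9)))>0)).astype(np.uint8)
n,l2,s2,c2=cv2.connectedComponentsWithStats(y)
for k in range(1,n):
    if s2[k,4]>20: print('brass',c2[k].round(1),s2[k,4],px2w(C,*c2[k],.116).round(4),px2w(C,*c2[k],.123).round(4))
for p in ([BX,.1068,.105],):print('pred cap',w2px(C,p))
E
python3 mod.py
```

```text
[0.5483207  0.09884961 0.24049623] [ 0.703  0.711 -0.001  0.001] 23.9
[ 292  146   43   79 3036]
[[333, 146], [293, 147], [293, 213], [312, 224], [334, 214]]
333 146 [[0.5663, 0.1377], [0.5657, 0.139]]
293 147 [[0.527, 0.1362], [0.5276, 0.1376]]
293 213 [[0.5264, 0.0671], [0.527, 0.0708]]
312 224 [[0.5465, 0.0549], [0.5465, 0.0589]]
334 214 [[0.5696, 0.0665], [0.5688, 0.0702]]
pred cap [314.00049661 176.45447903]
```

Run:
```python
from h import *
C=cam('wrist')
for p in ([BX,.0548,.115],[BX,.0548,.105],[BX,.0548,.095],[BX,.1388,.105],[BX-.023,.1,.108],[BX+.023,.1,.108],[BX,.085,.126],[BX,.125,.121]): print(p,w2px(C,p).round(1))
im=cv2.imread('pics/wm.png'); hsv=cv2.cvtColor(im,cv2.COLOR_BGR2HSV)
for u in (300,313,325):
    print(u,[(v,*hsv[v,u].tolist()) for v in range(136,256,4)])
```

```text
[0.548, 0.0548, 0.115] [313.1 227.4]
[0.548, 0.0548, 0.105] [313.2 223.8]
[0.548, 0.0548, 0.095] [313.2 220.4]
[0.548, 0.1388, 0.105] [314.1 144.4]
[0.525, 0.1, 0.108] [290.9 183.2]
[0.5710000000000001, 0.1, 0.108] [336.3 183.7]
[0.548, 0.085, 0.126] [313.5 203. ]
[0.548, 0.125, 0.121] [313.9 161.2]
300 [(136, 115, 14, 112), (140, 120, 3, 242), (144, 114, 41, 223), (148, 109, 155, 238), (152, 110, 153, 236), (156, 109, 154, 239), (160, 109, 153, 239), (164, 110, 155, 237), (168, 109, 153, 238), (172, 109, 157, 237), (176, 110, 158, 236), (180, 110, 155, 237), (184, 109, 153, 238), (188, 110, 157, 235), (192, 110, 158, 236), (196, 110, 158, 235), (200, 110, 159, 236), (204, 109, 157, 235), (208, 111, 158, 203), (212, 111, 142, 158), (216, 111, 138, 140), (220, 111, 126, 134), (224, 111, 126, 138), (228, 22, 28, 163), (232, 110, 6, 125), (236, 21, 23, 152), (240, 25, 16, 96), (244, 23, 21, 96), (248, 21, 18, 97), (252, 25, 16, 94)]
313 [(136, 120, 12, 109), (140, 120, 3, 241), (144, 114, 44, 222), (148, 109, 157, 237), (152, 131, 23, 192), (156, 26, 112, 234), (160, 25, 110, 241), (164
[... 417 characters left out ...]
 (244, 19, 21, 96), (248, 23, 24, 95), (252, 17, 24, 96)]
325 [(136, 111, 16, 111), (140, 130, 3, 239), (144, 114, 46, 221), (148, 110, 159, 236), (152, 109, 158, 236), (156, 109, 162, 235), (160, 109, 161, 235), (164, 110, 162, 234), (168, 110, 158, 235), (172, 110, 159, 234), (176, 110, 163, 233), (180, 110, 162, 233), (184, 110, 160, 234), (188, 110, 164, 233), (192, 110, 164, 232), (196, 110, 163, 231), (200, 110, 165, 232), (204, 110, 164, 233), (208, 110, 165, 232), (212, 111, 160, 193), (216, 110, 151, 137), (220, 112, 138, 140), (224, 112, 132, 133), (228, 22, 28, 162), (232, 120, 4, 121), (236, 21, 18, 138), (240, 13, 24, 95), (244, 26, 19, 95), (248, 20, 24, 96), (252, 23, 22, 93)]
```

Run:
```python
from h import *
plan([.5475,.1043,.12],90.8,-6.5); plan([.5475,.1043,.0725],90.8,-6.5)
```

```text
d [ 0.115 -0.017  2.41 ] w [ 0.007 -1.273 -0.026] rows>= 4.0
d [ 0.117 -0.018  3.36 ] w [ 0.007 -1.273 -0.026] rows>= 5.0
```

>>> drive_tool --rows '[{"dx":0.1,"dy":-0.02,"dz":0.8,"wx":0,"wy":-0.5,"wz":0,"hand":70},{"dx":0.12,"dy":-0.02,"dz":1.6,"wx":0,"wy":-1,"wz":0,"hand":70},{"dx":0.12,"dy":-0.02,"dz":2.3,"wx":0,"wy":-1.27,"wz":0,"hand":70},{"dx":0.12,"dy":-0.02,"dz":2.8,"wx":0,"wy":-1.27,"wz":0,"hand":68},{"dx":0.12,"dy":-0.02,"dz":3.1,"wx":0,"wy":-1.27,"wz":0,"hand":65},{"dx":0.12,"dy":-0.02,"dz":3.25,"wx":0,"wy":-1.27,"wz":0,"hand":62},{"dx":0.12,"dy":-0.02,"dz":3.32,"wx":0,"wy":-1.27,"wz":0,"hand":60},{"dx":0.12,"dy":-0.02,"dz":3.32,"wx":0,"wy":-1.27,"wz":0,"hand":60},{"dx":0.12,"dy":-0.02,"dz":3.32,"wx":0,"wy":-1.27,"wz":0,"hand":60}]'

```text
clock: 24.8
eef_pos: [0.5488, 0.1057, 0.0764]
tool_rot: [0.702, 0.71, -0.038, 0.041]
ft_force: [0.1, -0.2, -0.5]
grip_width: 0.0601
grasp_force: 0.0
```

>>> drive_tool --rows '[{"dx":0,"dy":0,"dz":0,"wx":0,"wy":0,"wz":0,"hand":52},{"dx":0,"dy":0,"dz":0,"wx":0,"wy":0,"wz":0,"hand":46},{"dx":0,"dy":0,"dz":0,"wx":0,"wy":0,"wz":0,"hand":40},{"dx":0,"dy":0,"dz":0,"wx":0,"wy":0,"wz":0,"hand":38},{"dx":0,"dy":0,"dz":0,"wx":0,"wy":0,"wz":0,"hand":38}]'

```text
clock: 25.3
eef_pos: [0.5481, 0.106, 0.0763]
tool_rot: [0.701, 0.711, -0.038, 0.041]
ft_force: [-1.6, -1.1, 5.4]
grip_width: 0.0437
grasp_force: 60.5
```

>>> drive_tool --rows '[{"dx":0,"dy":0,"dz":-0.06,"wx":0,"wy":0,"wz":0,"hand":36},{"dx":0,"dy":0,"dz":-0.12,"wx":0,"wy":0,"wz":0,"hand":36},{"dx":0,"dy":0,"dz":-0.2,"wx":0,"wy":0,"wz":0,"hand":36},{"dx":0,"dy":0,"dz":-0.2,"wx":0,"wy":0,"wz":0,"hand":36}]'

```text
clock: 25.7
eef_pos: [0.5474, 0.1069, 0.0848]
tool_rot: [0.701, 0.711, -0.039, 0.041]
ft_force: [-0.2, -0.6, -8.1]
grip_width: 0.0436
grasp_force: 62.4
```

>>> drive_tool --rows '[{"dx":0,"dy":0,"dz":-0.1,"wx":0,"wy":0,"wz":0,"hand":36},{"dx":0,"dy":0,"dz":-0.2,"wx":0,"wy":0,"wz":0,"hand":36},{"dx":0,"dy":0,"dz":-0.4,"wx":0,"wy":0,"wz":0,"hand":36},{"dx":0,"dy":0,"dz":-0.6,"wx":0,"wy":0,"wz":0,"hand":36},{"dx":0,"dy":0,"dz":-0.9,"wx":0,"wy":0,"wz":0,"hand":36},{"dx":0,"dy":0,"dz":-1.2,"wx":0,"wy":0,"wz":0,"hand":36},{"dx":0,"dy":0,"dz":-1.2,"wx":0,"wy":0,"wz":0,"hand":36},{"dx":0,"dy":0,"dz":-1.2,"wx":0,"wy":0,"wz":0,"hand":36}]'

```text
clock: 26.5
eef_pos: [0.5484, 0.1141, 0.146]
tool_rot: [0.701, 0.711, -0.037, 0.042]
ft_force: [-0.8, -0.1, -1.7]
grip_width: 0.0437
grasp_force: 63.2
```

Run:
```python
from h import *
C,im=snap('wrist','wg.png'); o=bot.get_obs(); print(o['eef_pos'],o['ft_force'].round(1),o['grip_width'],o['grasp_force'],o['clock'])
T=np.array(C[5]['mount'])
hsv=cv2.cvtColor(im,cv2.COLOR_RGB2HSV)
m=((hsv[...,0]>105)&(hsv[...,0]<125)&(hsv[...,1]>110)&(hsv[...,2]>70)).astype(np.uint8)
n,l,st,c=cv2.connectedComponentsWithStats(m); print([s.tolist() for s in st[1:] if s[4]>60])
y=((hsv[...,0]>15)&(hsv[...,0]<32)&(hsv[...,1]>80)&(hsv[...,2]>150)).astype(np.uint8)
n,l,st,c=cv2.connectedComponentsWithStats(y); print([(s.tolist(),c[k+1].round(1).tolist()) for k,s in enumerate(st[1:]) if s[4]>20])
# predicted px in tool frame for module level with tool: pad s=-.030
def tp(p): q=T[:3,:3].T@(np.array(p)-T[:3,3]); return (C[1]+C[0]*q[0]/-q[2],C[2]-C[0]*q[1]/-q[2])
for x in (-.052,-.022,.018,.032): print(x,tp([x,0,-.037]),tp([x,0,-.048]))
S,_=snap('side'); print([(np.round(d['extent']),round(d['score'],2)) for d in bot.look_for('side','module')[:4]])
for p in ([.5853,.3035,.004],): print('tray?',w2px(S,p))
t,imt=snap('top','tt.png'); print([(np.round(d['extent'],1),round(d['score'],2)) for d in bot.look_for('top','tray')[:2]])
```

```text
[0.54772285 0.11385746 0.14510166] [ 1.2  0.5 -1.7] 0.043665910502310716 63.24143171310425 26.55
[[268, 207, 94, 144, 10838]]
[([588, 55, 52, 164, 2116], [620.0, 144.6]), ([626, 74, 5, 12, 27], [627.9, 78.9]), ([626, 164, 13, 15, 72], [631.8, 170.6]), ([628, 174, 12, 41, 311], [634.1, 193.5]), ([609, 193, 19, 25, 245], [616.6, 206.8]), ([448, 201, 10, 13, 64], [453.0, 206.8]), ([484, 202, 15, 13, 118], [490.9, 208.2]), ([302, 228, 19, 16, 122], [309.6, 234.0]), ([308, 243, 10, 8, 49], [311.9, 246.3]), ([416, 353, 10, 28, 218], [420.1, 366.3])]
-0.052 (np.float64(314.3342231108342), np.float64(359.2228930674071)) (np.float64(314.372952615452), np.float64(376.81291805202574))
-0.022 (np.float64(314.347277800979), np.float64(311.8697841009555)) (np.float64(314.38942441165915), np.float64(327.09819714558034))
0.018 (np.float64(314.3672910886696), np.float64(239.27584412396556)) (np.float64(314.4149401866477), np.float64(250.08718897652068))
0.032 (np.float64(314.37513005772604), np.float64(210.84165290256934)) (np.float64(314.4250226220713), np.float64(219.65666052434932))
[(array([266., 242.,  29.,  26.]), 0.69), (array([294., 161.,  19.,  19.]), 0.62), (array([340., 197.,  29.,  13.]), 0.6)]
tray? [296.6248506  162.72481373]
[(array([217.3, 224.1,  29.4,  53.3]), 0.66)]
```

Run:
```python
from h import *
im=cv2.imread('pics/wg.png'); hsv=cv2.cvtColor(im,cv2.COLOR_BGR2HSV)
m=((hsv[...,0]>105)&(hsv[...,0]<125)&(hsv[...,1]>110)&(hsv[...,2]>70))
for r in range(206,352,12): u=np.nonzero(m[r])[0]; print(r,(u.min(),u.max(),u.max()-u.min()+1) if len(u) else None, end=' ')
print()
# predicted widths in tool frame for tilt a about tool y (deg), top face at s0 at x=0
T=np.array(bot.get_calibration('wrist')['mount']);C=cam('wrist')
def tp(p): q=T[:3,:3].T@(np.array(p)-T[:3,3]); return np.array([C[1]+C[0]*q[0]/-q[2],C[2]-C[0]*q[1]/-q[2]])
for a in (-6,-3,0,3,6):
  for s0 in (-.034,-.04):
    o=[]
    for x in (.032,-.052):
        X=x*np.cos(np.radians(a))+.001; s=s0-x*np.sin(np.radians(a)); L,Rr=tp([X,-.023,s]),tp([X,.023,s]); o+=[L[1].round(),(Rr[0]-L[0]).round(1)]
    print(a,s0,o)
plan([.548,.15,.2],90.8,0);plan([.517,.313,.12],90.8,0);plan([.517,.313,.013],90.8,0)
```

```text
206 None 218 (np.int64(268), np.int64(361), np.int64(94)) 230 (np.int64(268), np.int64(360), np.int64(93)) 242 (np.int64(269), np.int64(359), np.int64(91)) 254 (np.int64(270), np.int64(358), np.int64(89)) 266 (np.int64(270), np.int64(358), np.int64(89)) 278 (np.int64(271), np.int64(357), np.int64(87)) 290 (np.int64(271), np.int64(358), np.int64(88)) 302 (np.int64(271), np.int64(356), np.int64(86)) 314 (np.int64(272), np.int64(355), np.int64(84)) 326 (np.int64(274), np.int64(355), np.int64(82)) 338 (np.int64(275), np.int64(354), np.int64(80)) 350 (np.int64(277), np.int64(351), np.int64(75)) 
-6 -0.034 [np.float64(205.0), np.float64(97.9), np.float64(361.0), np.float64(87.6)]
-6 -0.04 [np.float64(209.0), np.float64(102.0), np.float64(371.0), np.float64(90.9)]
-3 -0.034 [np.float64(206.0), np.float64(99.1), np.float64(357.0), np.float64(86.2)]
-3 -0.04 [np.float64(210.0), np.float64(103.3), np.float64(366.0), np.float64(89.3)]
0 -0.034 [np.float64(207.0), np.float64(100.2), np.float64(353.0), np.float64(84.8)]
0 -0.04 [np.float64(211.0), np.float64(104.5), np.float64(362.0), np.float64(87.8)]
3 -0.034 [np.float64(208.0), np.float64(101.4), np.float64(349.0), np.float64(83.5)]
3 -0.04 [np.float64(212.0), np.float64(105.8), np.float64(358.0), np.float64(86.4)]
6 -0.034 [np.float64(209.0), np.float64(102.5), np.float64(345.0), np.float64(82.3)]
6 -0.04 [np.float64(214.0), np.float64(107.0), np.float64(354.0), np.float64(85.1)]
d [ 0.598  0.029 -1.194] w [ 0.009  1.295 -0.006] rows>= 2.0
d [ 4.025 -0.549  0.027] w [ 0.009  1.295 -0.006] rows>= 6.0
d [ 4.267 -0.55   2.153] w [ 0.009  1.295 -0.006] rows>= 6.0
```

>>> drive_tool --rows '[{"dx":0.1,"dy":0,"dz":-0.8,"wx":0,"wy":0.3,"wz":0,"hand":36},{"dx":0.7,"dy":0,"dz":-1.2,"wx":0,"wy":0.7,"wz":0,"hand":36},{"dx":1.5,"dy":-0.1,"dz":-1,"wx":0,"wy":1,"wz":0,"hand":36},{"dx":2.3,"dy":-0.3,"dz":-0.7,"wx":0,"wy":1.3,"wz":0,"hand":36},{"dx":3.1,"dy":-0.45,"dz":-0.4,"wx":0,"wy":1.3,"wz":0,"hand":36},{"dx":3.7,"dy":-0.55,"dz":-0.1,"wx":0,"wy":1.3,"wz":0,"hand":36},{"dx":4.03,"dy":-0.55,"dz":0.03,"wx":0,"wy":1.3,"wz":0,"hand":36},{"dx":4.03,"dy":-0.55,"dz":0.03,"wx":0,"wy":1.3,"wz":0,"hand":36},{"dx":4.1,"dy":-0.55,"dz":0.6,"wx":0,"wy":1.3,"wz":0,"hand":36},{"dx":4.18,"dy":-0.55,"dz":1.2,"wx":0,"wy":1.3,"wz":0,"hand":36},{"dx":4.25,"dy":-0.55,"dz":1.8,"wx":0,"wy":1.3,"wz":0,"hand":36},{"dx":4.27,"dy":-0.55,"dz":2.0,"wx":0,"wy":1.3,"wz":0,"hand":36},{"dx":4.27,"dy":-0.55,"dz":2.15,"wx":0,"wy":1.3,"wz":0,"hand":36},{"dx":4.27,"dy":-0.55,"dz":2.15,"wx":0,"wy":1.3,"wz":0,"hand":36},{"dx":4.27,"dy":-0.55,"dz":2.15,"wx":0,"wy":1.3,"wz":0,"hand":36}]'

```text
clock: 28.25
eef_pos: [0.5191, 0.3137, 0.0156]
tool_rot: [0.703, 0.712, 0.002, 0.001]
ft_force: [0.3, 0.3, -0.6]
grip_width: 0.0437
grasp_force: 63.2
```

Run:
```python
from h import *
o=bot.get_obs(); print(o['eef_pos'],o['tool_rot'],o['ft_force'].round(1),o['grip_width'],o['clock'])
t,im=snap('top','tu.png')
# tray bounds: outline, and blue plate
hsv=cv2.cvtColor(im,cv2.COLOR_RGB2HSV)
m=((hsv[...,0]>105)&(hsv[...,0]<125)&(hsv[...,1]>130)&(hsv[...,2]>70)).astype(np.uint8); m[:, :195]=0; m[:190]=0;m[260:]=0
n,l,st,c=cv2.connectedComponentsWithStats(m); print([s.tolist() for s in st[1:] if s[4]>5])
for p in ([.517,.305,.02],[.517+.075,.305,.02],[.517-.075,.305,.02],[.517,.235,.02],[.517,.375,.02]): print(p,w2px(t,p).round(1))
```

```text
[0.51907151 0.3137099  0.01558013] [0.70250795 0.71167125 0.00241403 0.00088631] [ 0.3  0.3 -0.6] 0.043736481393463304 28.25
[[223, 214, 19, 15, 212]]
[0.517, 0.305, 0.02] [227.2 221.1]
[0.592, 0.305, 0.02] [228.7 197.3]
[0.442, 0.305, 0.02] [225.7 245.5]
[0.517, 0.235, 0.02] [249.9 221.5]
[0.517, 0.375, 0.02] [204.5 220.7]
```

>>> drive_tool --rows '[{"dx":0,"dy":0,"dz":0.05,"wx":0,"wy":0,"wz":0,"hand":36},{"dx":0,"dy":0,"dz":0.1,"wx":0,"wy":0,"wz":0,"hand":36},{"dx":0,"dy":0,"dz":0.1,"wx":0,"wy":0,"wz":0,"hand":36},{"dx":0,"dy":0,"dz":0.1,"wx":0,"wy":0,"wz":0,"hand":36}]'

```text
clock: 28.7
eef_pos: [0.5176, 0.3135, 0.0089]
tool_rot: [0.702, 0.712, 0.001, 0.001]
ft_force: [0.7, -0.5, -1.1]
grip_width: 0.0435
grasp_force: 63.2
```

>>> drive_tool --rows '[{"dx":0,"dy":0,"dz":0.03,"wx":0,"wy":0,"wz":0,"hand":36},{"dx":0,"dy":0,"dz":0.06,"wx":0,"wy":0,"wz":0,"hand":36},{"dx":0,"dy":0,"dz":0.06,"wx":0,"wy":0,"wz":0,"hand":36},{"dx":0,"dy":0,"dz":0.06,"wx":0,"wy":0,"wz":0,"hand":36}]'

```text
clock: 29.1
eef_pos: [0.5177, 0.3134, 0.0059]
tool_rot: [0.702, 0.712, 0.001, 0.0]
ft_force: [-0.0, 0.7, 0.0]
grip_width: 0.0438
grasp_force: 63.2
```

>>> drive_tool --rows '[{"dx":0,"dy":0,"dz":0.03,"wx":0,"wy":0,"wz":0,"hand":36},{"dx":0,"dy":0,"dz":0.04,"wx":0,"wy":0,"wz":0,"hand":36},{"dx":0,"dy":0,"dz":0.04,"wx":0,"wy":0,"wz":0,"hand":36}]'

```text
clock: 29.4
eef_pos: [0.5176, 0.3134, 0.0038]
tool_rot: [0.702, 0.712, 0.001, 0.0]
ft_force: [0.1, -0.7, -1.2]
grip_width: 0.0437
grasp_force: 63.2
```

>>> drive_tool --rows '[{"dx":0,"dy":0,"dz":0.02,"wx":0,"wy":0,"wz":0,"hand":36},{"dx":0,"dy":0,"dz":0.03,"wx":0,"wy":0,"wz":0,"hand":36},{"dx":0,"dy":0,"dz":0.03,"wx":0,"wy":0,"wz":0,"hand":36}]'

```text
clock: 29.7
eef_pos: [0.5178, 0.3136, 0.0026]
tool_rot: [0.702, 0.712, 0.001, 0.001]
ft_force: [0.4, -0.1, 0.8]
grip_width: 0.0438
grasp_force: 63.4
```

>>> drive_tool --rows '[{"dx":0,"dy":0,"dz":0.02,"wx":0,"wy":0,"wz":0,"hand":36},{"dx":0,"dy":0,"dz":0.03,"wx":0,"wy":0,"wz":0,"hand":36},{"dx":0,"dy":0,"dz":0.03,"wx":0,"wy":0,"wz":0,"hand":36}]'

```text
clock: 30.0
eef_pos: [0.5178, 0.3137, 0.0024]
tool_rot: [0.702, 0.712, 0.002, 0.0]
ft_force: [-2.3, -0.9, 6.9]
grip_width: 0.0439
grasp_force: 64.1
```

>>> drive_tool --rows '[{"dx":0,"dy":0,"dz":0.02,"wx":0,"wy":0,"wz":0,"hand":36},{"dx":0,"dy":0,"dz":0.02,"wx":0,"wy":0,"wz":0,"hand":36},{"dx":0,"dy":0,"dz":0.02,"wx":0,"wy":0,"wz":0,"hand":36}]'

```text
clock: 30.3
eef_pos: [0.5179, 0.3138, 0.0024]
tool_rot: [0.702, 0.712, 0.002, 0.001]
ft_force: [-3.8, -1.8, 12.6]
grip_width: 0.0437
grasp_force: 64.7
```

>>> drive_tool --rows '[{"dx":0,"dy":0,"dz":-0.03,"wx":0,"wy":0,"wz":0,"hand":40},{"dx":0,"dy":0,"dz":-0.03,"wx":0,"wy":0,"wz":0,"hand":44},{"dx":0,"dy":0,"dz":-0.03,"wx":0,"wy":0,"wz":0,"hand":50},{"dx":0,"dy":0,"dz":-0.03,"wx":0,"wy":0,"wz":0,"hand":60},{"dx":0,"dy":0,"dz":-0.03,"wx":0,"wy":0,"wz":0,"hand":64},{"dx":0,"dy":0,"dz":-0.03,"wx":0,"wy":0,"wz":0,"hand":64},{"dx":0,"dy":0,"dz":-0.5,"wx":0,"wy":0,"wz":0,"hand":64},{"dx":0,"dy":0,"dz":-1.2,"wx":0,"wy":0,"wz":0,"hand":64},{"dx":0,"dy":0,"dz":-2.2,"wx":0,"wy":0,"wz":0,"hand":64},{"dx":0,"dy":0,"dz":-3.2,"wx":0,"wy":0,"wz":0,"hand":64},{"dx":-0.5,"dy":0,"dz":-4,"wx":0,"wy":0,"wz":0,"hand":64},{"dx":-1,"dy":0,"dz":-4.4,"wx":0,"wy":0,"wz":0,"hand":64},{"dx":-1,"dy":0,"dz":-4.4,"wx":0,"wy":0,"wz":0,"hand":64},{"dx":-1,"dy":0,"dz":-4.4,"wx":0,"wy":0,"wz":0,"hand":64}]'

```text
clock: 31.7
eef_pos: [0.5182, 0.2631, 0.2202]
tool_rot: [0.703, 0.711, 0.002, 0.001]
ft_force: [-0.5, -0.4, -0.5]
grip_width: 0.064
grasp_force: 0.0
```

Run:
```python
from h import *
C,im=snap('wrist','we.png'); o=bot.get_obs(); print(o['eef_pos'],o['ft_force'].round(1),o['grip_width'],o['clock'])
hsv=cv2.cvtColor(im,cv2.COLOR_RGB2HSV)
m=((hsv[...,0]>105)&(hsv[...,0]<125)&(hsv[...,1]>110)&(hsv[...,2]>70)).astype(np.uint8); m=cv2.morphologyEx(m,cv2.MORPH_CLOSE,np.ones((15,15)))
n,l,st,c=cv2.connectedComponentsWithStats(m)
for k in range(1,n):
    if st[k,4]>300:
        vs,us=np.nonzero(l==k); P=np.array([px2w(C,u,v,.034)[:2] for u,v in zip(us,vs)])*1000; print(st[k],cv2.minAreaRect(P.astype(np.float32)))
for d in bot.outline_of('wrist','tray')[:1]:
    x=d['extent'];print(x,d['score']); vs,us=np.nonzero(d['region']); P=np.array([px2w(C,u,v,.02)[:2] for u,v in zip(us,vs)])*1000; print(cv2.minAreaRect(P.astype(np.float32)))
t,imt=snap('top','te.png'); S,ims=snap('side','se.png')
# bystander check: diff top0 vs te
a=cv2.imread('pics/top0.png').astype(int);b=cv2.cvtColor(imt,cv2.COLOR_RGB2BGR).astype(int)
for n_ in ['blue_driver','wrench','marker','loupe','load_a','load_b','hex_key','red_driver','module']:
    print(n_,[(np.round(d['extent']).tolist(),round(d['score'],2)) for d in bot.look_for('top',n_)[:4]])
```

```text
[0.51758428 0.26326882 0.21897402] [-0.9 -0.6 -0.4] 0.06430676265739632 31.75
[459  60  20  69 797] ((686.3289184570312, 353.0079345703125), (13.640268325805664, 70.54106903076172), 0.42753466963768005)
[484  69  26  75 781] ((720.4080810546875, 340.539794921875), (78.80783081054688, 12.129570007324219), 87.23038482666016)
[ 294  103   41   73 2861] ((518.7796630859375, 301.9852600097656), (44.97025680541992, 81.27204132080078), 0.831622302532196)
[313.9, 131.6, 132.5, 120.1] 0.89
((517.6355590820312, 308.37091064453125), (149.0242919921875, 138.6504669189453), 0.7043277621269226)
blue_driver [([219.0, 168.0, 24.0, 5.0], 0.63), ([230.0, 156.0, 37.0, 8.0], 0.23)]
wrench [([230.0, 159.0, 42.0, 6.0], 0.72)]
marker [([235.0, 178.0, 23.0, 1.0], 0.63)]
loupe [([398.0, 162.0, 12.0, 17.0], 0.69)]
load_a []
load_b []
hex_key [([231.0, 159.0, 44.0, 9.0], 0.57), ([284.0, 248.0, 19.0, 17.0], 0.53), ([236.0, 221.0, 16.0, 13.0], 0.32)]
red_driver [([410.0, 223.0, 36.0, 3.0], 0.66)]
module [([347.0, 252.0, 27.0, 28.0], 0.77), ([302.0, 169.0, 16.0, 27.0], 0.7), ([237.0, 223.0, 11.0, 19.0], 0.56), ([396.0, 163.0, 13.0, 14.0], 0.52)]
```

```bash
python3 -c "
from workcell import bot
print(bot.job_done())"
```

```text
the job is handed in; nothing more can be done
None
```

I levered the lip up about a centimetre with the red screwdriver, laid the screwdriver back on the mat, and set the module flat near the middle of the grey tray. The job was handed in at about 32 s, and the hand-in gave no verdict.

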